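# Load and clamp the sample shaker

## Robot

A 6-joint arm with a two-finger parallel gripper is mounted at the origin on the work surface. World frame = base frame: x ahead of the robot, y to its left, z up, the work surface at z = 0. Lengths are in m, angles in rad, forces in N, time in s.
With the tool pointing down it reaches from about 0.35 to 0.975 m from the base axis. Payload 7.1 kg.
Tool frame: the origin (TCP) lies between the finger pads; the fingertips stand 8 mm ahead of it and the grasp point (between the pads) lies 11 mm behind it; z points along the fingers, y is the line along which they close (so a half turn about z gives the same grasp; the last joint's range is limited). The gripper opens to 88 mm and grips with 3 to 60 N. Pads are 20 mm wide; open, the fingers measure 115 mm over their backs; the gripper's body (75 mm by 178 mm) begins 61 mm behind the grasp point.
Start: joints at [-1.322, 0.423, 1.63, -0, 1.089, -0.019], TCP at [0.165, -0.603, 0.231] pointing down, gripper open.
Joint ranges: [-3, 3], [-0.9, 2.11], [0.09, 2.58], [-1.31, 4.45], [0.11, 2.69], [-2.54, 2.54]. Speed limits (rad/s): [2.39, 2.39, 3.01, 3.14, 3.14, 3.14].

## Interface

Orientations are given as a rotation vector (axis times angle).
In Python, from rig import status, imaging, manip gives the robot as it stands. The module is installed in compiled form; this text tells all that it offers.
- The arm moves only by the tool send_rows, never from a script. Its arguments are lists of equal length, an entry for each row: "dp": the shift along the tool's x, y, z normalised to -1 to 1, where 1 is 5 cm, a list of three; "dr": the turn, a rotation vector about the tool's x, y, z normalised to -1 to 1, where 1 is 6 degrees, a list of three; "fingers": the opening, from -1 (shut) to 1 (fully open). A call has 1 to 10 rows; each row shifts and turns the commanded pose from where the row before left it, along the tool's axes as they then stand; what a row does not reach is not made up. A row lasts 1/12 s, in which the tool goes at most 41.7 mm and 7.16 degrees, less where a joint would pass 70% of its speed; a pose out of reach is approached as far as the arm can. A call with a number of a shift or a turn outside -1 to 1 is refused whole. A call with a gripper value outside its range is refused whole. The fingers move at their own pace and stop on an object; "grip_force" is the grip in N (left out, the last holds). Time passes only in rows, so rows that do not move let the fingers close. It gives the time, the measured TCP pose, the force, the opening and the grip force at its end, in the units of the state.
- status.observe(): the state, without advancing time (a new reading comes with each control period).
- imaging.capture(name): name is "scene" or "top"; returns a dict with "color" (480x640x3 uint8, red, green, blue), "K" (3x3 intrinsics, pixels), "distortion" ([k1, k2, p1, p2, k3] as OpenCV has them; the pictures are not rectified), "eye" and "orientation" of the camera in the world. Camera axes: x right, y up, looking along -z (the intrinsics and any distortion apply to the point x, -y, -z); pixel columns grow to the right and rows downward; lengths in m; the calibration is good to about 2 mm. A picture is of the moment at which its call begins. There is no depth.
- manip.finish_job(): hands the job in; it is judged then, once.
The state is a dict: "clock": time; "joints": joint angles; "joint_velocities": joint speeds; "joint_torque": joint torques, N m; "position": TCP position; "ee_rot": TCP orientation; "force": force on the tool from outside, world axes, zero at the start; "ft_torque": the same for the moment, N m; "grip_width": opening from 0.0 (shut) to 1.0 (fully open); "gripper_force": force on a finger pad.
Only numpy, scipy, OpenCV 4.12 (cv2) and the standard library are available. Lean on these libraries where they do the work, as an engineer would, in place of code of your own. Each camera call takes 0.05 s, during which the arm holds its last target. There are 200 camera calls.

## Task

Get the sample shaker ready: put the spanner that lies across it into the grey tool tray, and stand every squat amber jar from the bench upright in a pocket of its own. Only then swing the hold-down bar over the jars until it sits fully down in its catch, and after that give the plunger of the hand pump three full strokes: each time press it down to its stop, keep it there for a good second, and let the head come all the way up. Do not shift or tip the bottle, beaker, mug and tub standing around.

Things in the scene. Friction and masses are not known exactly. Their poses are not given: they have to be found in the camera images.
- jar1: squat amber sample jar with a black lid, a plain cylinder 40 mm in diameter and 62 mm tall, about 0.11 kg, heaviest at the bottom, standing on the bench; origin at the centre of its underside, z up. There are two to four such jars on the bench; an absent one reads None from the start
- jar2: squat amber sample jar with a black lid, a plain cylinder 40 mm in diameter and 62 mm tall, about 0.11 kg, heaviest at the bottom, standing on the bench; origin at the centre of its underside, z up. There are two to four such jars on the bench; an absent one reads None from the start
- jar3: squat amber sample jar with a black lid, a plain cylinder 40 mm in diameter and 62 mm tall, about 0.11 kg, heaviest at the bottom, standing on the bench; origin at the centre of its underside, z up. There are two to four such jars on the bench; an absent one reads None from the start
- jar4: squat amber sample jar with a black lid, a plain cylinder 40 mm in diameter and 62 mm tall, about 0.11 kg, heaviest at the bottom, standing on the bench; origin at the centre of its underside, z up. There are two to four such jars on the bench; an absent one reads None from the start
- shaker: sample shaker fixed to the bench: blue base 230 x 170 x 30 mm (x, y, z) with an aluminium tray of 2 x 2 open square pockets, 62 mm wide inside; walls 4 mm thick, tops 56 mm (dividers 53) above the bench. Origin: centre of its underside; x from front (robot side) to back, z up. Hinge posts 119 mm tall at x = +85 to +105 mm; catch fork, two prongs 17 mm apart and 112 mm tall, at x = -80 mm
- pocket0 (a point): centre of the floor of one of the four pockets, 66 mm apart, 34 mm above the bench; frame as the shaker's; any pocket takes any jar
- pocket1 (a point): centre of the floor of one of the four pockets, 66 mm apart, 34 mm above the bench; frame as the shaker's; any pocket takes any jar
- pocket2 (a point): centre of the floor of one of the four pockets, 66 mm apart, 34 mm above the bench; frame as the shaker's; any pocket takes any jar
- pocket3 (a point): centre of the floor of one of the four pockets, 66 mm apart, 34 mm above the bench; frame as the shaker's; any pocket takes any jar
- clamp_bar (a joint): angle of the hold-down bar, rad: 0 = level, down in its catch (end stop), 1.57 = upright; starts open at 1.65 to 1.85 (limit 1.95), leaning away from the robot. Stiff hinge, stays where left; about 2 N at the grip moves it. Bar 220 x 13 x 10 mm, with a grey plate 90 x 100 mm on its jar side 50 to 140 mm from the hinge; closed, it clears the jar lids by 5 mm
- clamp_hinge (a point): point on the hold-down bar's hinge axis at the back of the shaker, 107 mm above the bench; the axis runs along the shaker's y. The bar's free end swings up and back about it, in the shaker's x-z plane, as the angle grows
- clamp_handle (a point): centre of the black grip at the bar's free end, 200 mm from the hinge axis; the grip is 40 mm long along the bar, 15 mm wide along the shaker's y and 13 mm thick. With the bar closed it lies 107 mm above the bench, 105 mm in front of the shaker's origin, with nothing above the 30 mm high base under it
- pump: hand pump that sets the clamp pressure, fixed to the bench: 90 x 90 x 12 mm foot, upright cylinder 48 mm in diameter up to 98 mm above the bench, with a black mushroom-headed spring plunger on top. Origin: centre of the foot's underside. It stands on one side of the shaker, the tool tray on the other; which side varies
- plunger (a joint): how far the plunger head is pressed down in m: 0 = fully up, 0.025 = down at its stop. The spring pushes it up with about 7.5 N at the top and 14 N at the stop; it returns by itself when let go
- plunger_top (a point): centre of the flat top of the plunger head, 150 mm above the bench when up; the head is 40 mm in diameter and 18 mm thick
- tool_tray: open grey tray fixed to the bench, 220 x 120 mm (x by y) and 22 mm high, wall and floor 4 mm thick; origin at the centre of its underside
- spanner: flat steel spanner 170 mm long along its x, 10 mm thick; the shank is 16 mm wide along y, the two heads 30 mm wide; 0.12 kg; at the start it lies across the top of the shaker's pocket walls. Origin: middle of the shank's underside, z up when it lies as at the start
- reagent_bottle: amber bottle 56 mm in diameter, 125 mm tall; not part of the job
- beaker: empty glass beaker 66 mm across, 85 mm tall; not part of the job
- enamel_mug: white mug 72 mm across, 75 mm tall, with handle; not part of the job
- white_tub: white tub with blue lid, 68 mm across, 70 mm tall; not part of the job
Mind the look-alikes: they are no part of the job. What is shaped like the jar3 but green, purple or red is not meant.

How it is judged:
On the way, in this order (a step that is already met when the one before it is completed fails the run):
1. spanner in the tool tray and every jar upright in a pocket (x of spanner in the frame of tool_tray between -0.06 and 0.06 m and y of spanner in the frame of tool_tray between -0.05 and 0.05 m and z of spanner in the frame of tool_tray below 0.02 m and x of jar1 in the frame of shaker between -0.056 and 0.056 m and y of jar1 in the frame of shaker between -0.056 and 0.056 m and z of jar1 in the frame of shaker between 0.027 and 0.041 m and angle between each of jar1, jar2, jar3, jar4's own z axis and vertical below 0.15 rad and x of jar2 in the frame of shaker between -0.056 and 0.056 m and y of jar2 in the frame of shaker between -0.056 and 0.056 m and z of jar2 in the frame of shaker between 0.027 and 0.041 m and x of jar3 in the frame of shaker between -0.056 and 0.056 m and y of jar3 in the frame of shaker between -0.056 and 0.056 m and z of jar3 in the frame of shaker between 0.027 and 0.041 m and x of jar4 in the frame of shaker between -0.056 and 0.056 m and y of jar4 in the frame of shaker between -0.056 and 0.056 m and z of jar4 in the frame of shaker between 0.027 and 0.041 m), for 0.2 s.
2. hold-down bar swung down into its catch with the jars in place (value of joint clamp_bar below 0.06 rad and x of jar1 in the frame of shaker between -0.056 and 0.056 m and y of jar1 in the frame of shaker between -0.056 and 0.056 m and z of jar1 in the frame of shaker between 0.027 and 0.041 m and angle between each of jar1, jar2, jar3, jar4's own z axis and vertical below 0.15 rad and x of jar2 in the frame of shaker between -0.056 and 0.056 m and y of jar2 in the frame of shaker between -0.056 and 0.056 m and z of jar2 in the frame of shaker between 0.027 and 0.041 m and x of jar3 in the frame of shaker between -0.056 and 0.056 m and y of jar3 in the frame of shaker between -0.056 and 0.056 m and z of jar3 in the frame of shaker between 0.027 and 0.041 m and x of jar4 in the frame of shaker between -0.056 and 0.056 m and y of jar4 in the frame of shaker between -0.056 and 0.056 m and z of jar4 in the frame of shaker between 0.027 and 0.041 m), for 0.2 s.
3. plunger held at its stop for about a second, stroke 1, bar closed (value of joint clamp_bar below 0.06 rad and value of joint plunger above 0.0215 m), for 0.7 s.
4. plunger let all the way up after stroke 1 (value of joint plunger below 0.004 m), for 0.1 s.
5. plunger held at its stop for about a second, stroke 2, bar closed (all of step 3), for 0.7 s.
6. plunger let all the way up after stroke 2 (value of joint plunger below 0.004 m), for 0.1 s.
7. plunger held at its stop for about a second, stroke 3, bar closed (all of step 5), for 0.7 s.
8. plunger let all the way up after stroke 3 (value of joint plunger below 0.004 m), for 0.1 s.
At the end, for the whole second after the job is handed in: Jars upright (0.15 rad) on pocket floors, spanner at rest in the tray (middle within 60 mm along, 50 mm across of its centre), bar within 0.06 rad of closed, plunger up (within 4 mm) after three strokes of over 21.5 of its 25 mm, each held 0.7 s (all of step 2 and x of spanner in the frame of tool_tray between -0.06 and 0.06 m and y of spanner in the frame of tool_tray between -0.05 and 0.05 m and z of spanner in the frame of tool_tray below 0.02 m and linear speed of spanner below 0.03 m/s and value of joint plunger below 0.004 m); the robot touches nothing.
It fails at once if the bottle, beaker, mug or tub was shifted more than 5 cm or tipped over (distance of any of reagent_bottle, beaker, enamel_mug, white_tub from where it was at the start of the episode above 0.05 m or angle between any of reagent_bottle, beaker, enamel_mug, white_tub's own z axis and vertical above 0.5 rad).
Of jar1, jar2, jar3, jar4 only 2 to 4 are there at a start; the rules pass over those that are not, and their reading is None.
At some moment in a run one of jar1, jar2, jar3, jar4 may be knocked a few centimetres aside while the robot is not near it.
It also fails if it takes over 210 s, if anything falls off the work surface, if the arm or the gripper's body presses on something with over 40 N, if the wrist force passes 120 N, or if a joint passes its speed limit or range.

## Working session

There is one attempt and no reset: what is moved stays moved. The work goes in short steps, Python scripts to look and compute and a tool call to move; the robot and the scene stay as the last step left them, time stands still between calls to the robot, and variables do not carry over. Pictures are saved under pics/ and viewed, at most 14 in all, crops included, and the job is handed in when it is done.

Besides the shell and the picture viewer there is one more tool, called after "Request:" by a JSON object that holds its "name" and its "arguments". send_rows: Moves the arm, as the interface text tells. Scaled input: -1 to 1 covers 5 cm each way for a shift and 6 degrees each way for a turn. Its arguments: {"type":"object","properties":{"dp":{"type":"array"},"dr":{"type":"array"},"fingers":{"type":"array"},"grip_force":{"type":"number"}},"required":["dp","dr","fingers"]}

```bash
mkdir -p pics && cat > h.py <<'E'
import numpy as np, cv2
from rig import status, imaging, manip
from scipy.spatial.transform import Rotation as R
def cap(n,f=None):
    c=imaging.capture(n)
    if f: cv2.imwrite('pics/'+f,c['color'][:,:,::-1])
    return c
def rot(c):
    o=np.array(c['orientation'],float)
    return o if o.shape==(3,3) else R.from_rotvec(o).as_matrix()
def ray(c,px):
    u=cv2.undistortPoints(np.array([[px]],float),c['K'],np.array(c['distortion'],float))[0,0]
    return rot(c)@np.array([u[0],-u[1],-1])
def at(c,px,z):
    d=ray(c,px); e=np.array(c['eye']); return e+d*(z-e[2])/d[2]
def proj(c,P):
    p=(np.array(P,float).reshape(-1,3)-c['eye'])@rot(c); p=p*[1,-1,-1]
    return cv2.projectPoints(p,np.zeros(3),np.zeros(3),c['K'],np.array(c['distortion'],float))[0].reshape(-1,2)
E
python3 - <<'E'
from h import *
s=status.observe(); print({k:np.round(v,3) for k,v in s.items()})
for n in('top','scene'):
    c=cap(n,n+'0.png'); print(n,c['eye'],c['orientation'],c['K'],c['distortion'])
E
```

```text
{'clock': np.float64(0.0), 'joints': array([-1.322,  0.424,  1.631,  0.   ,  1.089, -0.019]), 'joint_velocities': array([ 0.001,  0.001, -0.   , -0.001,  0.001,  0.001]), 'joint_torque': array([ 0.0000e+00, -5.4462e+01, -2.7366e+01,  6.4000e-02,  2.3000e-02,
       -0.0000e+00]), 'position': array([ 0.165, -0.602,  0.23 ]), 'ee_rot': array([-3.112, -0.419,  0.   ]), 'force': array([-0.819,  0.324, -0.316]), 'ft_torque': array([ 0.053, -0.036, -0.005]), 'gripper_force': np.float64(0.0), 'grip_width': np.float64(1.005)}
top [ 0.4105127  -0.00912253  1.12639778] [ 0.12916421 -0.08626495 -1.54035283] [[505.65620653   0.         325.3466799 ]
 [  0.         505.65620653 234.08124187]
 [  0.           0.           1.        ]] [0.012837 0.       0.       0.       0.      ]
scene [ 1.11926902 -0.16860243  1.17651759] [0.44012976 0.33952968 1.2780847 ] [[583.57597412   0.         322.41647655]
 [  0.         583.57597412 246.43901591]
 [  0.           0.           1.        ]] [-0.00810903  0.          0.          0.          0.        ]
```

View pics/top0.png

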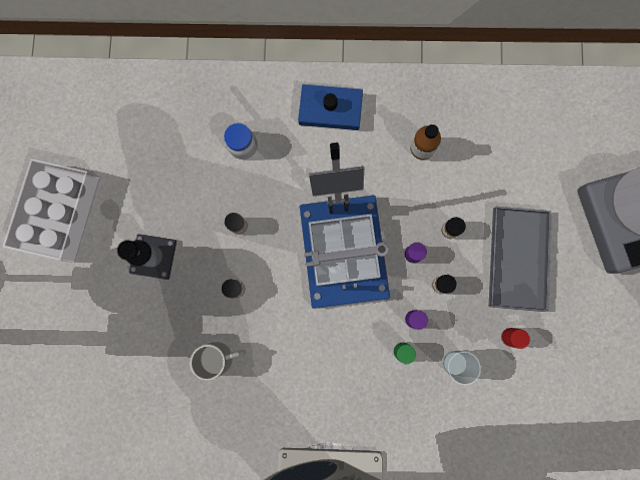

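View pics/scene0.png

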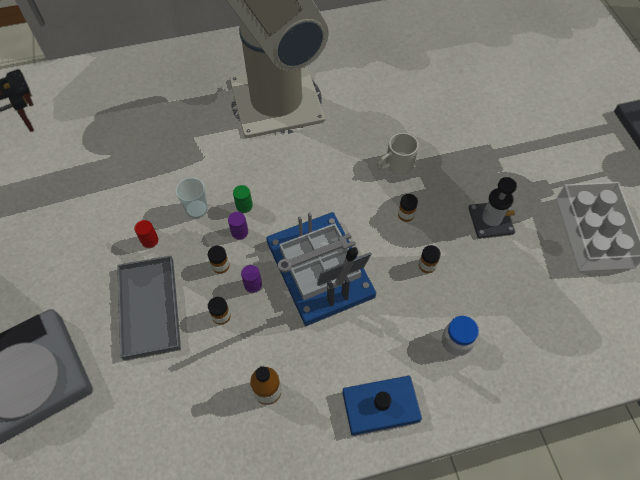

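Black-lidded candidates in the top view are (235,222), (232,288), (455,227) and (445,284). The look-alikes are purple at (416,252) and (417,319), green at (405,353), and red at (516,338). The spanner lies from (310,258) to (382,250), the tray is at (520,258), and the pump head is at (130,250). Next I'll check the jars in one close crop and measure.

```bash
python3 - <<'E'
from h import *
t=cap('top');s=cap('scene')
a=t['color'][60:390,190:560,::-1]; b=cv2.resize(a,None,fx=1.8,fy=1.8,interpolation=cv2.INTER_CUBIC); cv2.imwrite('pics/crop1.png',b)
def lid(c,px,r=13):
    x,y=px; g=c['color'][y-r:y+r+1,x-r:x+r+1].max(2); m=(g<50).astype('uint8')
    n,l,st,ce=cv2.connectedComponentsWithStats(m); i=1+np.argmax(st[1:,4]); return ce[i]+[x-r,y-r],st[i,4]
for p,q in (((235,222),(430,252)),((232,288),(408,201)),((455,227),(219,303)),((445,284),(218,253))):
    o=[]
    for c,x in((t,p),(s,q)):
        e,n=lid(c,x); o+= [np.round(e,1),n,np.round(at(c,e,.058)[:2],4)]
    print(o)
for n,P,z in(('base',[(300,205),(376,196),(389,299),(312,307)],.03),('tray',[(493,207),(550,209),(547,311),(489,306)],.022),('pumpfoot',[(139,235),(175,239),(169,278),(130,271)],.012),('spanner',[(310,258),(382,250)],.066),('plung',[(130,250)],.15)):
    print(n,[np.round(at(t,p,z)[:2],3) for p in P])
for n,P,z in(('base',[(267,241),(333,214),(374,290),(304,320)],.03),('tray',[(118,266),(169,257),(180,347),(124,357)],.022),('plung',[(507,187)],.15)):
    print('S',n,[np.round(at(s,p,z)[:2],3) for p in P])
E
```

```text
[array([233.5, 221.6]), np.int32(254), array([0.5801, 0.2207]), array([430.5, 254.2]), np.int32(261), array([0.5837, 0.218 ])]
[array([230.8, 288. ]), np.int32(279), array([0.4381, 0.2186]), array([408.4, 202.1]), np.int32(243), array([0.4412, 0.2165])]
[array([455.1, 226.3]), np.int32(280), array([ 0.5819, -0.2525]), array([217.1, 306.2]), np.int32(296), array([ 0.5852, -0.2545])]
[array([446. , 283.6]), np.int32(287), array([ 0.4602, -0.2329]), array([216.5, 254.5]), np.int32(265), array([ 0.4632, -0.2346])]
base [array([0.625, 0.081]), array([ 0.65 , -0.086]), array([ 0.425, -0.117]), array([0.403, 0.047])]
tray [array([ 0.633, -0.344]), array([ 0.631, -0.467]), array([ 0.41 , -0.454]), array([ 0.417, -0.332])]
pumpfoot [array([0.552, 0.442]), array([0.545, 0.36 ]), array([0.457, 0.367]), array([0.471, 0.455])]
spanner [array([0.505, 0.053]), array([ 0.526, -0.098])]
plung [array([0.504, 0.401])]
S base [array([ 0.442, -0.119]), array([0.41 , 0.045]), array([0.622, 0.079]), array([ 0.651, -0.085])]
S tray [array([ 0.414, -0.455]), array([ 0.421, -0.341]), array([ 0.639, -0.348]), array([ 0.631, -0.462])]
S plung [array([0.515, 0.403])]
```

View pics/crop1.png

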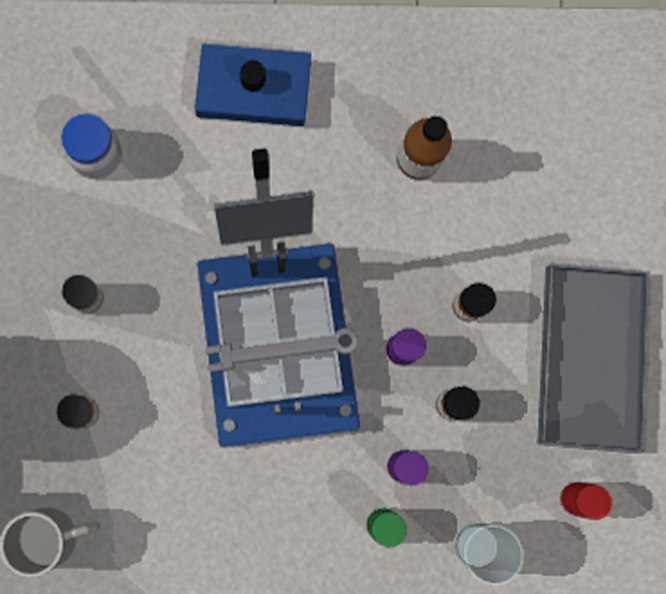

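All four black-lidded items are amber jars: the scene view shows amber bodies at (430,258), (408,207), (219,312) and (218,260). The spanner lies across the middle of the pockets. I'll fit the fixtures and check with an overlay.

```bash
cat >> h.py <<'E'
def plan(P,yaw,maxs=.6):
    "from measured pose: yaw rows first, then translation"
    s=status.observe(); M=R.from_rotvec(s['ee_rot']).as_matrix(); p=np.array(s['position'])
    T=np.array([[np.cos(yaw),np.sin(yaw),0],[np.sin(yaw),-np.cos(yaw),0],[0,0,-1]])
    dr=R.from_matrix(M.T@T).as_rotvec()/np.radians(6); d=T.T@(np.array(P)-p)/.05
    n=int(np.ceil(np.abs(dr).max())); m=int(np.ceil(np.linalg.norm(d)/maxs))
    print('pos',p.round(4),'yaw',np.degrees(np.arctan2(M[1,0],M[0,0])).round(1),'grip',np.round(s['grip_width'],3),'t',round(float(s['clock']),1),'| turn',n,'x',(dr/max(n,1)).round(3),'| move',m,'x',(d/max(m,1)).round(3))
def lid(c,P,r=16):
    x,y=np.round(proj(c,P)[0]).astype(int); g=c['color'][y-r:y+r+1,x-r:x+r+1].max(2); m=(g<50).astype('uint8')
    n,l,st,ce=cv2.connectedComponentsWithStats(m); i=1+np.argmax(st[1:,4]); return at(c,ce[i]+[x-r,y-r],.057)[:2],st[i,4]
E
python3 - <<'E'
from h import *
from scipy.optimize import least_squares
t=cap('top');s=cap('scene')
sq=lambda a,b,z:np.array([[a,b,z],[a,-b,z],[-a,-b,z],[-a,b,z]])
def tf(q,P): return np.c_[P[:,:2]@R.from_euler('z',q[2]).as_matrix()[:2,:2].T+q[:2],P[:,2]]
cr=lambda L:np.array(L)/1.8+[190,60]-.2
def fit(obs,q0):
    r=least_squares(lambda q:np.concatenate([(proj(c,tf(q,P))-o).ravel() for c,P,o in obs]),q0); print(r.x.round(4),np.sqrt(np.mean(r.fun**2)).round(2)); return r.x
B=sq(.115,.085,.03);T=sq(.068,.068,.056)
tr=[(214,294),(330,281),(343,390),(228,405)]
sh=fit([(t,B,cr([(198,262),(332,244),(359,429),(219,446)])),(t,T,cr(tr)),(s,B,np.array([(304,320),(374,290),(333,214),(267,241)])[[1,0,3,2]])],[.53,-.02,.16])
Y=sq(.11,.06,.022)
ty=fit([(t,Y,cr([(547,265),(649,270),(641,451),(539,443)])),(s,Y,np.array([(180,347),(124,357),(118,266),(169,257)]))],[.52,-.4,0])
F=sq(.045,.045,.012)
pu=fit([(t,F,np.array([(139,235),(175,239),(169,278),(130,271)])),(s,F,np.array([(514,234),(478,236),(470,206),(505,205)]))],[.51,.4,0])
for p in cr([(210,357),(356,340),(280,347)]): print('span',at(t,p,.066).round(4))
S=[]
for c in(t,s):
    im=cv2.resize(c['color'][:,:,::-1],None,fx=2,fy=2)
    for q,P in((sh,B),(sh,T),(sh,sq(.033,.033,.034)),(ty,Y),(pu,F)): cv2.polylines(im,[np.round(2*proj(c,tf(q,P))+.5).astype(int)],True,(0,255,0),1)
    for th in(1.65,1.75,1.85):
        h=tf(sh,np.array([[.095-.2*np.cos(th),0,.107+.2*np.sin(th)]])); cv2.circle(im,tuple(int(v) for v in 2*proj(c,h)[0]),3,(0,0,255),-1)
    pt=tf(pu,np.array([[0,0,.15]])); cv2.circle(im,tuple(int(v) for v in 2*proj(c,pt)[0]),5,(0,0,255),1)
    S.append(im)
cv2.imwrite('pics/ov.png',np.hstack([S[0][150:640,540:940],S[1][360:850,480:880]]))
cv2.imwrite('pics/ov2.png',np.hstack([S[0][420:600,200:400],S[1][330:510,900:1100]]))
E
```

```text
[ 0.5271 -0.019   0.1554] 1.76
[ 0.5242 -0.4003 -0.0499] 1.27
[ 0.5086  0.4061 -0.1484] 1.64
span [0.5049 0.0604 0.066 ]
span [ 0.5295 -0.1096  0.066 ]
span [ 0.5189 -0.0211  0.066 ]
```

View pics/ov.png

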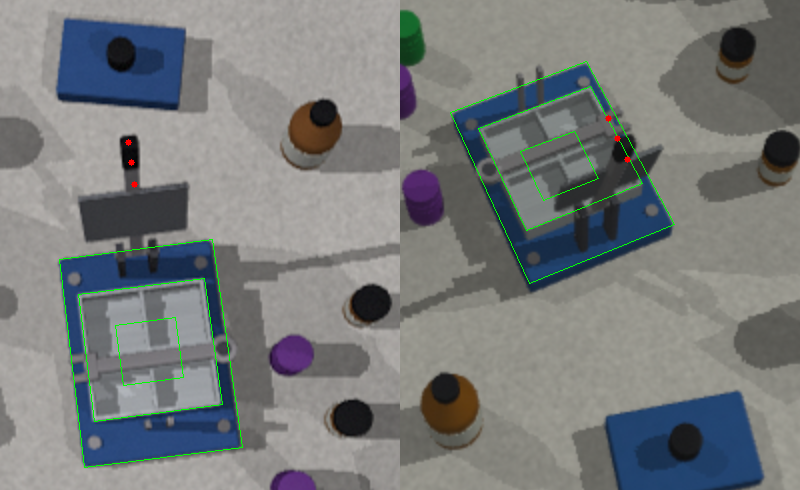

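View pics/ov2.png

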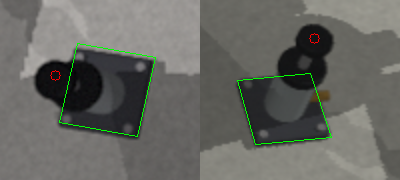

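The overlays match: tray walls, shaker base, pump head and tool tray line up, and the bar is at about 1.79 rad. The pump is on the left and the tray on the right. First move is to the spanner.

```bash
python3 -c "
from h import *
plan([.5143,-.0048,.2],np.radians(98.2))"
```

```text
pos [ 0.1654 -0.6025  0.2304] yaw 15.3 grip 1.0 t 0.3 | turn 14 x [-0.    -0.    -0.986] | move 24 x [0.452 0.359 0.025]
```

Request:
{"name": "send_rows", "arguments": {"dp": [[0,0,0],[0,0,0],[0,0,0],[0,0,0],[0,0,0],[0,0,0],[0,0,0]], "dr": [[0,0,-0.986],[0,0,-0.986],[0,0,-0.986],[0,0,-0.986],[0,0,-0.986],[0,0,-0.986],[0,0,-0.986]], "fingers": [0,0,0,0,0,0,0], "grip_force": 25}}

```text
clock: 0.88
position: [0.1654, -0.6026, 0.2306]
ee_rot: [-2.76, -1.5, -0.0]
force: [1.0, -0.3, 0.9]
grip_width: 0.52
gripper_force: 0.0
```

Request:
{"name": "send_rows", "arguments": {"dp": [[0,0,0],[0,0,0],[0,0,0],[0,0,0],[0,0,0],[0,0,0],[0,0,0]], "dr": [[0,0,-0.986],[0,0,-0.986],[0,0,-0.986],[0,0,-0.986],[0,0,-0.986],[0,0,-0.986],[0,0,-0.986]], "fingers": [0,0,0,0,0,0,0]}}

```text
clock: 1.47
position: [0.1654, -0.6027, 0.2306]
ee_rot: [-2.051, -2.379, -0.0]
force: [0.2, -0.2, 0.7]
grip_width: 0.497
gripper_force: 0.0
```

Request:
{"name": "send_rows", "arguments": {"dp": [[0.452,0.359,0.025],[0.452,0.359,0.025],[0.452,0.359,0.025],[0.452,0.359,0.025],[0.452,0.359,0.025],[0.452,0.359,0.025],[0.452,0.359,0.025],[0.452,0.359,0.025]], "dr": [[0,0,0],[0,0,0],[0,0,0],[0,0,0],[0,0,0],[0,0,0],[0,0,0],[0,0,0]], "fingers": [0,0,0,0,0,0,0,0]}}

```text
clock: 2.13
position: [0.2823, -0.4021, 0.2207]
ee_rot: [2.058, 2.374, 0.0]
force: [-1.0, -0.1, -0.1]
grip_width: 0.499
gripper_force: 0.0
```

Request:
{"name": "send_rows", "arguments": {"dp": [[0.452,0.359,0.025],[0.452,0.359,0.025],[0.452,0.359,0.025],[0.452,0.359,0.025],[0.452,0.359,0.025],[0.452,0.359,0.025],[0.452,0.359,0.025],[0.452,0.359,0.025]], "dr": [[0,0,0],[0,0,0],[0,0,0],[0,0,0],[0,0,0],[0,0,0],[0,0,0],[0,0,0]], "fingers": [0,0,0,0,0,0,0,0]}}

```text
clock: 2.8
position: [0.3989, -0.2027, 0.2108]
ee_rot: [2.057, 2.374, 0.0]
force: [0.0, -0.7, 0.7]
grip_width: 0.5
gripper_force: 0.0
```

Request:
{"name": "send_rows", "arguments": {"dp": [[0.452,0.359,0.025],[0.452,0.359,0.025],[0.452,0.359,0.025],[0.452,0.359,0.025],[0.452,0.359,0.025],[0.452,0.359,0.025],[0.452,0.359,0.025],[0.452,0.359,0.025],[0,0,0]], "dr": [[0,0,0],[0,0,0],[0,0,0],[0,0,0],[0,0,0],[0,0,0],[0,0,0],[0,0,0],[0,0,0]], "fingers": [0,0,0,0,0,0,0,0,0]}}

```text
clock: 3.55
position: [0.5171, -0.0013, 0.2008]
ee_rot: [2.054, 2.376, 0.003]
force: [-0.4, 0.2, -0.0]
grip_width: 0.501
gripper_force: 0.0
```

```bash
python3 -c "
from h import *
plan([.5143,-.0048,.059],np.radians(98.2))"
```

```text
pos [ 0.5171 -0.0013  0.2008] yaw 98.3 grip 0.501 t 3.5 | turn 1 x [ 0.021 -0.006  0.021] | move 5 x [-0.012 -0.013  0.567]
```

Request:
{"name": "send_rows", "arguments": {"dp": [[-0.012,-0.013,0.567],[-0.012,-0.013,0.567],[-0.012,-0.013,0.567],[-0.012,-0.013,0.567],[-0.012,-0.013,0.567],[0,0,0]], "dr": [[0,0,0],[0,0,0],[0,0,0],[0,0,0],[0,0,0],[0,0,0]], "fingers": [0,0,0,0,0,0]}}

```text
clock: 4.05
position: [0.5082, -0.008, 0.0548]
ee_rot: [-2.054, -2.368, 0.007]
force: [-1.2, 4.0, -3.3]
grip_width: 0.496
gripper_force: 1.7
```

Request:
{"name": "send_rows", "arguments": {"dp": [[0,0,0],[0,0,0],[0,0,0],[0,0,0],[0,0,0],[0,0,0]], "dr": [[0,0,0],[0,0,0],[0,0,0],[0,0,0],[0,0,0],[0,0,0]], "fingers": [-1,-1,-1,-1,-1,-1]}}

```text
clock: 4.55
position: [0.5141, -0.0084, 0.061]
ee_rot: [2.055, 2.371, 0.004]
force: [1.9, 0.5, 7.8]
grip_width: 0.18
gripper_force: 25.3
```

Request:
{"name": "send_rows", "arguments": {"dp": [[0,0,-0.4],[0,0,-0.4],[0,0,-0.4],[0,0,-0.4],[0,0,-0.4],[0,0,0]], "dr": [[0,0,0],[0,0,0],[0,0,0],[0,0,0],[0,0,0],[0,0,0]], "fingers": [-1,-1,-1,-1,-1,-1]}}

```text
clock: 5.05
position: [0.5137, -0.0084, 0.1629]
ee_rot: [2.055, 2.37, 0.005]
force: [1.0, -0.3, -0.6]
grip_width: 0.178
gripper_force: 25.0
```

```bash
python3 -c "
from h import *
plan([.5143,-.0048,.059],np.radians(98.2))
c=cap('scene'); t=cap('top')
cv2.imwrite('pics/sp1.png',np.hstack([c['color'][160:340,200:420],t['color'][140:320,250:450]])[:,:,::-1])
"
```

```text
pos [ 0.5137 -0.0084  0.1629] yaw 98.2 grip 0.178 t 5.0 | turn 1 x [ 0.055  0.013 -0.007] | move 4 x [0.017 0.005 0.52 ]
```

View pics/sp1.png

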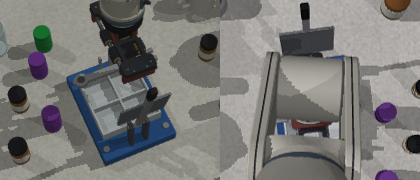

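The spanner is gripped at 15.7 mm opening and has been lifted off the pockets. I'll carry it to the tray.

Request:
{"name": "send_rows", "arguments": {"dp": [[-0.561,-0.042,0],[-0.561,-0.042,0],[-0.561,-0.042,0],[-0.561,-0.042,0],[-0.561,-0.042,0],[-0.561,-0.042,0],[-0.561,-0.042,0]], "dr": [[0,0,0],[0,0,0],[0,0,0],[0,0,0],[0,0,0],[0,0,0],[0,0,0]], "fingers": [-1,-1,-1,-1,-1,-1,-1]}}

```text
clock: 5.73
position: [0.5239, -0.2055, 0.1572]
ee_rot: [-2.056, -2.372, 0.002]
force: [-0.1, 0.9, -1.8]
grip_width: 0.18
gripper_force: 25.0
```

Request:
{"name": "send_rows", "arguments": {"dp": [[-0.561,-0.042,0],[-0.561,-0.042,0],[-0.561,-0.042,0],[-0.561,-0.042,0],[-0.561,-0.042,0],[-0.561,-0.042,0],[-0.561,-0.042,0]], "dr": [[0,0,0],[0,0,0],[0,0,0],[0,0,0],[0,0,0],[0,0,0],[0,0,0]], "fingers": [-1,-1,-1,-1,-1,-1,-1]}}

```text
clock: 6.32
position: [0.5374, -0.4017, 0.1567]
ee_rot: [-2.056, -2.371, 0.0]
force: [0.3, 0.1, -1.2]
grip_width: 0.178
gripper_force: 25.0
```

Request:
{"name": "send_rows", "arguments": {"dp": [[0,0,0],[0,0,0],[0,0,0],[0,0,0],[0,0,0],[0,0,0],[0,0,0],[0,0,0],[0,0,0]], "dr": [[0,0,0.936],[0,0,0.936],[0,0,0.936],[0,0,0.936],[0,0,0.936],[0,0,0.936],[0,0,0.936],[0,0,0.936],[0,0,0.936]], "fingers": [-1,-1,-1,-1,-1,-1,-1,-1,-1]}}

```text
clock: 7.07
position: [0.5375, -0.4002, 0.1566]
ee_rot: [-2.874, -1.26, 0.003]
force: [0.0, 0.7, -1.1]
grip_width: 0.178
gripper_force: 25.0
```

Request:
{"name": "send_rows", "arguments": {"dp": [[0,0,0],[0,0,0],[0,0,0],[0,0,0],[0,0,0],[0,0,0],[0,0,0],[0,0,0],[0,0,0],[0,0,0]], "dr": [[0,0,0.936],[0,0,0.936],[0,0,0.936],[0,0,0.936],[0,0,0.936],[0,0,0.936],[0,0,0.936],[0,0,0.936],[0,0,0.936],[0,0,0]], "fingers": [-1,-1,-1,-1,-1,-1,-1,-1,-1,-1]}}

```text
clock: 7.9
position: [0.5376, -0.4003, 0.1568]
ee_rot: [-3.139, 0.086, 0.004]
force: [0.1, -0.6, -1.0]
grip_width: 0.181
gripper_force: 25.0
```

```bash
python3 -c "
from h import *
plan([.5407,-.4011,.017],-.05,.4)"
```

```text
pos [ 0.5376 -0.4003  0.1568] yaw -3.1 grip 0.181 t 7.9 | turn 1 x [-0.017  0.027 -0.043] | move 7 x [0.009 0.002 0.399]
```

Lower slowly, release, and rise to z≈0.18.

Request:
{"name": "send_rows", "arguments": {"dp": [[0.01,0,0.45],[0.01,0,0.45],[0.01,0,0.45],[0.01,0,0.45],[0.01,0,0.4],[0,0,0.3],[0,0,0.2],[0,0,0.1],[0,0,0]], "dr": [[0,0,0],[0,0,0],[0,0,0],[0,0,0],[0,0,0],[0,0,0],[0,0,0],[0,0,0],[0,0,0]], "fingers": [-1,-1,-1,-1,-1,-1,-1,-1,-1]}}

```text
clock: 8.65
position: [0.5405, -0.4006, 0.0177]
ee_rot: [-3.139, 0.079, 0.003]
force: [-0.4, 0.1, -1.2]
grip_width: 0.181
gripper_force: 25.0
```

Request:
{"name": "send_rows", "arguments": {"dp": [[0,0,0],[0,0,0],[0,0,0],[0,0,0],[0,0,0],[0,0,-0.2],[0,0,-0.6],[0,0,-0.6],[0,0,-0.6],[0,0,-0.6]], "dr": [[0,0,0],[0,0,0],[0,0,0],[0,0,0],[0,0,0],[0,0,0],[0,0,0],[0,0,0],[0,0,0],[0,0,0]], "fingers": [0,0,0,0,0,0,0,0,0,0]}}

```text
clock: 9.48
position: [0.5411, -0.401, 0.1512]
ee_rot: [3.14, -0.08, 0.0]
force: [0.3, 0.5, 0.3]
grip_width: 0.499
gripper_force: 0.0
```

```bash
python3 -c "
from h import *
t=cap('top');s=cap('scene')
for P in ((.5819,.2194),(.4396,.2175),(.5835,-.2535),(.4617,-.2338)):
    print([lid(c,[*P,.057]) for c in(t,s)])
plan([.4617,-.2338,.15],.1554)
cv2.imwrite('pics/sp2.png',np.hstack([s['color'][150:400,60:360],t['color'][150:400,380:600]])[:,:,::-1])
"
```

```text
[(array([0.58057922, 0.22420952]), np.int32(201)), (array([0.58327791, 0.21832998]), np.int32(257))]
[(array([0.43842334, 0.22028531]), np.int32(252)), (array([0.44060821, 0.21673936]), np.int32(239))]
[(array([ 0.58222307, -0.2527166 ]), np.int32(277)), (array([ 0.58471809, -0.25452147]), np.int32(294))]
[(array([ 0.46027549, -0.23299554]), np.int32(284)), (array([ 0.46273399, -0.23457597]), np.int32(262))]
pos [ 0.544  -0.4032  0.1557] yaw -2.9 grip 0.503 t 9.6 | turn 2 x [ 0.032 -0.037 -0.985] | move 7 x [-0.157 -0.515  0.016]
```

View pics/sp2.png

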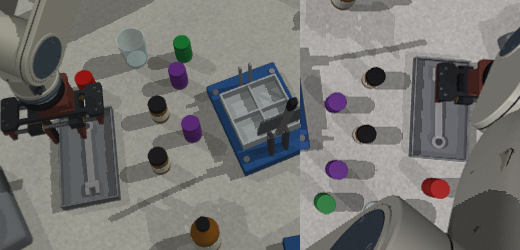

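The spanner lies in the tray (scene crop, x≈92). All four jars are still in place. Next is the jar at (0.462,-0.234).

Request:
{"name": "send_rows", "arguments": {"dp": [[0,0,0],[0,0,0],[-0.157,-0.515,0.016],[-0.157,-0.515,0.016],[-0.157,-0.515,0.016],[-0.157,-0.515,0.016],[-0.157,-0.515,0.016],[-0.157,-0.515,0.016],[-0.157,-0.515,0.016],[0,0,0]], "dr": [[0.03,-0.04,-0.985],[0.03,-0.04,-0.985],[0,0,0],[0,0,0],[0,0,0],[0,0,0],[0,0,0],[0,0,0],[0,0,0],[0,0,0]], "fingers": [0.8,0.8,0.8,0.8,0.8,0.8,0.8,0.8,0.8,0.8]}}

```text
clock: 10.42
position: [0.4554, -0.2274, 0.1443]
ee_rot: [-3.122, -0.246, 0.019]
force: [-0.8, 0.3, -0.7]
grip_width: 0.899
gripper_force: 0.0
```

```bash
python3 -c "
from h import *
plan([.4617,-.2338,.034],.1554,.4)"
```

```text
pos [ 0.4554 -0.2274  0.1443] yaw 9.0 grip 0.899 t 10.4 | turn 1 x [-0.101  0.11   0.016] | move 6 x [0.017 0.024 0.368]
```

Request:
{"name": "send_rows", "arguments": {"dp": [[0,0,0],[0,0,0.4],[0,0,0.4],[0,0,0.4],[0,0,0.4],[0,0,0.3],[0,0,0.2],[0,0,0.1],[0,0,0],[0,0,0]], "dr": [[-0.06,0.08,0],[0,0,0],[0,0,0],[0,0,0],[0,0,0],[0,0,0],[0,0,0],[0,0,0],[0,0,0],[0,0,0]], "fingers": [0.8,0.8,0.8,0.8,0.8,0.8,0.8,0.8,0.8,0.8]}}

```text
clock: 11.25
position: [0.4594, -0.2318, 0.0353]
ee_rot: [-3.132, -0.243, -0.002]
force: [0.2, -0.4, 0.5]
grip_width: 0.901
gripper_force: 0.0
```

```bash
python3 -c "
from h import *
plan([.4617,-.2338,.034],.1554,.4)"
```

```text
pos [ 0.4594 -0.2318  0.0353] yaw 8.9 grip 0.901 t 11.2 | turn 1 x [-0.004 -0.011 -0.004] | move 1 x [0.039 0.046 0.026]
```

Request:
{"name": "send_rows", "arguments": {"dp": [[0.04,0.046,0.02],[0,0,0],[0,0,0],[0,0,0],[0,0,0],[0,0,0],[0,0,0]], "dr": [[0,0,0],[0,0,0],[0,0,0],[0,0,0],[0,0,0],[0,0,0],[0,0,0]], "fingers": [0.8,-1,-1,-1,-1,-1,-1]}}

```text
clock: 11.83
position: [0.4614, -0.2333, 0.0341]
ee_rot: [-3.131, -0.244, -0.001]
force: [0.2, -0.3, -0.5]
grip_width: 0.481
gripper_force: 0.0
```

Request:
{"name": "send_rows", "arguments": {"dp": [[0,0,-0.2],[0,0,-0.5],[0,0,-0.5],[0,0,-0.5],[0,0,-0.5],[0,0,-0.4],[0,0,-0.1],[0,0,0],[0,0,0]], "dr": [[0,0,0],[0,0,0],[0,0,0],[0,0,0],[0,0,0],[0,0,0],[0,0,0],[0,0,0],[0,0,0]], "fingers": [-1,-1,-1,-1,-1,-1,-1,-1,-1]}}

```text
clock: 12.58
position: [0.4608, -0.2332, 0.1687]
ee_rot: [-3.131, -0.244, -0.001]
force: [-0.3, 0.4, -1.2]
grip_width: 0.451
gripper_force: 25.0
```

```bash
python3 -c "
from h import *
plan([.4996,-.0567,.17],.1554,.4)"
```

```text
pos [ 0.4608 -0.2332  0.1687] yaw 8.9 grip 0.451 t 12.6 | turn 1 x [-0.01  -0.004 -0.001] | move 10 x [ 0.131 -0.337 -0.003]
```

Request:
{"name": "send_rows", "arguments": {"dp": [[0.131,-0.337,0],[0.131,-0.337,0],[0.131,-0.337,0],[0.131,-0.337,0],[0.131,-0.337,0],[0.131,-0.337,0],[0.131,-0.337,0],[0.131,-0.337,0],[0.131,-0.337,0],[0.131,-0.337,0]], "dr": [[0,0,0],[0,0,0],[0,0,0],[0,0,0],[0,0,0],[0,0,0],[0,0,0],[0,0,0],[0,0,0],[0,0,0]], "fingers": [-1,-1,-1,-1,-1,-1,-1,-1,-1,-1]}}

```text
clock: 13.42
position: [0.4988, -0.0558, 0.1673]
ee_rot: [-3.13, -0.244, 0.005]
force: [-0.3, 0.5, -0.9]
grip_width: 0.453
gripper_force: 25.0
```

Request:
{"name": "send_rows", "arguments": {"dp": [[0,0,0],[0,0,0],[0,0,0]], "dr": [[0,0,0],[0,0,0],[0,0,0]], "fingers": [-1,-1,-1]}}

```text
clock: 13.67
position: [0.4991, -0.0571, 0.1681]
ee_rot: [-3.131, -0.244, 0.002]
force: [-0.2, -0.5, -0.9]
grip_width: 0.448
gripper_force: 25.0
```

```bash
python3 -c "
from h import *
plan([.4996,-.0567,.072],.1554,.4)
s=cap('scene')
cv2.imwrite('pics/j1.png',cv2.resize(s['color'][150:330,230:430],None,fx=2.5,fy=2.5)[:,:,::-1])
"
```

```text
pos [ 0.4991 -0.0571  0.1681] yaw 8.9 grip 0.448 t 13.7 | turn 1 x [-0.012  0.014  0.003] | move 5 x [ 0.002 -0.001  0.385]
```

View pics/j1.png

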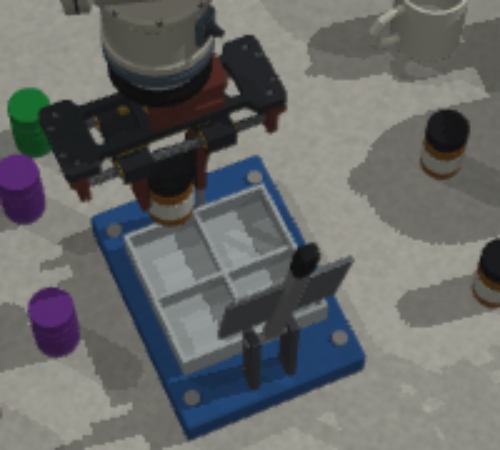

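The jar hangs upright in the gripper at crop (170,200), above the front-right pocket. Lowering now.

Request:
{"name": "send_rows", "arguments": {"dp": [[0,0,0.35],[0,0,0.35],[0,0,0.35],[0,0,0.35],[0,0,0.2],[0,0,0.1],[0,0,0.06],[0,0,0],[0,0,0]], "dr": [[0,0,0],[0,0,0],[0,0,0],[0,0,0],[0,0,0],[0,0,0],[0,0,0],[0,0,0],[0,0,0]], "fingers": [-1,-1,-1,-1,-1,-1,-1,-1,-1]}}

```text
clock: 14.47
position: [0.5004, -0.057, 0.0817]
ee_rot: [-3.131, -0.243, -0.002]
force: [-0.9, 1.2, -1.4]
grip_width: 0.448
gripper_force: 25.0
```

Request:
{"name": "send_rows", "arguments": {"dp": [[0,0,0.06],[0,0,0.04],[0,0,0],[0,0,0]], "dr": [[0,0,0],[0,0,0],[0,0,0],[0,0,0]], "fingers": [-1,-1,-1,-1]}}

```text
clock: 14.8
position: [0.5, -0.0567, 0.0764]
ee_rot: [-3.131, -0.244, -0.001]
force: [-0.2, -0.5, -1.0]
grip_width: 0.448
gripper_force: 25.0
```

Request:
{"name": "send_rows", "arguments": {"dp": [[0,0,0.04],[0,0,0.03],[0,0,0],[0,0,0]], "dr": [[0,0,0],[0,0,0],[0,0,0],[0,0,0]], "fingers": [-1,-1,-1,-1]}}

```text
clock: 15.13
position: [0.4999, -0.0567, 0.0726]
ee_rot: [-3.131, -0.244, -0.001]
force: [0.0, -0.4, -1.4]
grip_width: 0.453
gripper_force: 25.0
```

Request:
{"name": "send_rows", "arguments": {"dp": [[0,0,0.04],[0,0,0.02],[0,0,0],[0,0,0],[0,0,0],[0,0,0],[0,0,0]], "dr": [[0,0,0],[0,0,0],[0,0,0],[0,0,0],[0,0,0],[0,0,0],[0,0,0]], "fingers": [-1,-1,-1,0.28,0.28,0.28,0.28]}}

```text
clock: 15.72
position: [0.5001, -0.0568, 0.0698]
ee_rot: [-3.131, -0.244, -0.001]
force: [0.0, 0.1, 0.5]
grip_width: 0.637
gripper_force: 0.0
```

Request:
{"name": "send_rows", "arguments": {"dp": [[0,0,-0.3],[0,0,-0.5],[0,0,-0.5],[0,0,-0.5],[0,0,-0.2],[0,0,0]], "dr": [[0,0,0],[0,0,0],[0,0,0],[0,0,0],[0,0,0],[0,0,0]], "fingers": [0.28,0.28,0.28,0.28,0.28,0.28]}}

```text
clock: 16.22
position: [0.5016, -0.057, 0.172]
ee_rot: [3.132, 0.244, 0.009]
force: [1.4, 0.2, 0.5]
grip_width: 0.64
gripper_force: 0.0
```

Request:
{"name": "send_rows", "arguments": {"dp": [[0.13,0.519,0],[0.13,0.519,0],[0.13,0.519,0],[0.13,0.519,0],[0.13,0.519,0],[0.13,0.519,0],[0.13,0.519,0],[0.13,0.519,0],[0,0,0],[0,0,0]], "dr": [[0,0,0],[0,0,0],[0,0,0],[0,0,0],[0,0,0],[0,0,0],[0,0,0],[0,0,0],[0,0,0],[0,0,0]], "fingers": [0.8,0.8,0.8,0.8,0.8,0.8,0.8,0.8,0.8,0.8]}}

```text
clock: 17.05
position: [0.5827, -0.2545, 0.1674]
ee_rot: [-3.13, -0.241, 0.002]
force: [-0.8, 0.9, 0.0]
grip_width: 0.898
gripper_force: 0.0
```

```bash
python3 -c "
from h import *
plan([.5835,-.2537,.034],.1554,.4)
s=cap('scene');t=cap('top')
print(lid(s,[.5835,-.2537,.057]),lid(s,[.5819,.2194,.057]),lid(s,[.4396,.2175,.057]))
cv2.imwrite('pics/j2.png',cv2.resize(np.hstack([s['color'][150:330,180:430],t['color'][180:360,200:400]]),None,fx=1.7,fy=1.7)[:,:,::-1])
"
```

```text
pos [ 0.5827 -0.2545  0.1674] yaw 8.8 grip 0.898 t 17.1 | turn 1 x [-0.022  0.013 -0.018] | move 7 x [ 0.003 -0.002  0.381]
(array([ 0.5847815 , -0.25456024]), np.int32(293)) (array([0.58327791, 0.21832998]), np.int32(257)) (array([0.44060821, 0.21673936]), np.int32(239))
```

View pics/j2.png

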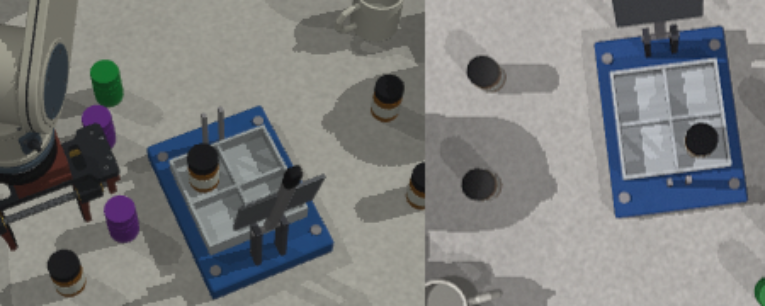

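The first jar stands upright in the front-right pocket (scene crop 203,165). Now the jar at (0.5835,-0.2537).

Request:
{"name": "send_rows", "arguments": {"dp": [[0.02,0,0.45],[0,0,0.45],[0,0,0.45],[0,0,0.45],[0,0,0.4],[0,0,0.3],[0,0,0.12],[0,0,0.05],[0,0,0],[0,0,0]], "dr": [[0,0,0],[0,0,0],[0,0,0],[0,0,0],[0,0,0],[0,0,0],[0,0,0],[0,0,0],[0,0,0],[0,0,0]], "fingers": [0.8,0.8,0.8,0.8,0.8,0.8,0.8,0.8,0.8,0.8]}}

```text
clock: 17.98
position: [0.5851, -0.2537, 0.037]
ee_rot: [-3.132, -0.244, -0.003]
force: [0.5, 0.7, -0.4]
grip_width: 0.907
gripper_force: 0.0
```

Request:
{"name": "send_rows", "arguments": {"dp": [[0,0,0],[0,0,0],[0,0,0],[0,0,0],[0,0,0],[0,0,0],[0,0,0],[0,0,0],[0,0,0]], "dr": [[0,0,0],[0,0,0],[0,0,0],[0,0,0],[0,0,0],[0,0,0],[0,0,0],[0,0,0],[0,0,0]], "fingers": [-1,-1,-1,-1,-1,-1,-1,-1,-1]}}

```text
clock: 18.73
position: [0.5845, -0.2537, 0.0362]
ee_rot: [-3.131, -0.244, -0.001]
force: [-0.6, -0.5, 1.9]
grip_width: 0.449
gripper_force: 25.0
```

Request:
{"name": "send_rows", "arguments": {"dp": [[0,0,-0.2],[0,0,-0.5],[0,0,-0.5],[0,0,-0.5],[0,0,-0.5],[0,0,-0.4],[0,0,-0.1],[0,0,0],[0,0,0]], "dr": [[0,0,0],[0,0,0],[0,0,0],[0,0,0],[0,0,0],[0,0,0],[0,0,0],[0,0,0],[0,0,0]], "fingers": [-1,-1,-1,-1,-1,-1,-1,-1,-1]}}

```text
clock: 19.48
position: [0.5839, -0.2535, 0.1705]
ee_rot: [-3.131, -0.244, 0.0]
force: [-0.3, -0.2, -1.4]
grip_width: 0.449
gripper_force: 25.0
```

```bash
python3 -c "
from h import *
plan([.5648,-.0465,.17],.1554,.4)"
```

```text
pos [ 0.5839 -0.2535  0.1705] yaw 8.9 grip 0.449 t 19.5 | turn 1 x [-0.012 -0.001 -0.001] | move 11 x [ 0.024 -0.377  0.001]
```

Request:
{"name": "send_rows", "arguments": {"dp": [[0.026,-0.415,0],[0.026,-0.415,0],[0.026,-0.415,0],[0.026,-0.415,0],[0.026,-0.415,0],[0.026,-0.415,0],[0.026,-0.415,0],[0.026,-0.415,0],[0.026,-0.415,0],[0.026,-0.415,0]], "dr": [[0,0,0],[0,0,0],[0,0,0],[0,0,0],[0,0,0],[0,0,0],[0,0,0],[0,0,0],[0,0,0],[0,0,0]], "fingers": [-1,-1,-1,-1,-1,-1,-1,-1,-1,-1]}}

```text
clock: 20.32
position: [0.5637, -0.0456, 0.1692]
ee_rot: [-3.131, -0.243, 0.005]
force: [-0.9, -0.1, -1.6]
grip_width: 0.45
gripper_force: 25.0
```

Request:
{"name": "send_rows", "arguments": {"dp": [[0,0,0],[0,0,0],[0,0,0]], "dr": [[0,0,0],[0,0,0],[0,0,0]], "fingers": [-1,-1,-1]}}

```text
clock: 20.57
position: [0.5646, -0.047, 0.1702]
ee_rot: [-3.131, -0.244, 0.002]
force: [-1.3, -0.3, -1.5]
grip_width: 0.452
gripper_force: 25.0
```

```bash
python3 -c "
from h import *
plan([.5648,-.0465,.072],.1554,.4)"
```

```text
pos [ 0.5646 -0.047   0.1702] yaw 8.9 grip 0.452 t 20.6 | turn 1 x [-0.01   0.01   0.003] | move 5 x [ 0.001 -0.002  0.393]
```

Request:
{"name": "send_rows", "arguments": {"dp": [[0,0,0.4],[0,0,0.4],[0,0,0.4],[0,0,0.35],[0,0,0.2],[0,0,0.1],[0,0,0.06],[0,0,0.04],[0,0,0],[0,0,0]], "dr": [[0,0,0],[0,0,0],[0,0,0],[0,0,0],[0,0,0],[0,0,0],[0,0,0],[0,0,0],[0,0,0],[0,0,0]], "fingers": [-1,-1,-1,-1,-1,-1,-1,-1,-1,-1]}}

```text
clock: 21.4
position: [0.5658, -0.0467, 0.0745]
ee_rot: [-3.131, -0.244, -0.003]
force: [0.3, -0.8, -0.5]
grip_width: 0.45
gripper_force: 25.0
```

Request:
{"name": "send_rows", "arguments": {"dp": [[0,0,0.02],[0,0,0],[0,0,0],[0,0,0],[0,0,0],[0,0,0],[0,0,0]], "dr": [[0,0,0],[0,0,0],[0,0,0],[0,0,0],[0,0,0],[0,0,0],[0,0,0]], "fingers": [-1,-1,0.28,0.28,0.28,0.28,0.28]}}

```text
clock: 21.98
position: [0.5653, -0.0466, 0.0729]
ee_rot: [-3.131, -0.244, -0.001]
force: [0.0, 0.8, 0.7]
grip_width: 0.641
gripper_force: 0.0
```

Request:
{"name": "send_rows", "arguments": {"dp": [[0,0,-0.3],[0,0,-0.5],[0,0,-0.5],[0,0,-0.5],[0,0,-0.2],[0,0,0]], "dr": [[0,0,0],[0,0,0],[0,0,0],[0,0,0],[0,0,0],[0,0,0]], "fingers": [0.28,0.28,0.28,0.28,0.28,0.28]}}

```text
clock: 22.48
position: [0.5668, -0.0469, 0.1752]
ee_rot: [3.132, 0.244, 0.009]
force: [0.2, 0.9, 0.6]
grip_width: 0.639
gripper_force: 0.0
```

Request:
{"name": "send_rows", "arguments": {"dp": [[0,-0.52,0],[0,-0.52,0],[0,-0.52,0],[0,-0.52,0],[0,-0.52,0],[0,-0.52,0],[0,-0.52,0],[0,-0.52,0],[0,-0.52,0],[0,-0.52,0]], "dr": [[0,0,0],[0,0,0],[0,0,0],[0,0,0],[0,0,0],[0,0,0],[0,0,0],[0,0,0],[0,0,0],[0,0,0]], "fingers": [0.28,0.28,0.28,0.28,0.8,0.8,0.8,0.8,0.8,0.8]}}

```text
clock: 23.32
position: [0.5237, 0.2111, 0.1711]
ee_rot: [-3.132, -0.244, 0.003]
force: [0.2, -0.3, -0.5]
grip_width: 0.898
gripper_force: 0.0
```

Request:
{"name": "send_rows", "arguments": {"dp": [[0.4,0,0],[0.4,0,0],[0.36,0,0],[0,0,0],[0,0,0],[0,0,0]], "dr": [[0,0,0],[0,0,0],[0,0,0],[0,0,0],[0,0,0],[0,0,0]], "fingers": [0.8,0.8,0.8,0.8,0.8,0.8]}}

```text
clock: 23.82
position: [0.5807, 0.2186, 0.1714]
ee_rot: [-3.132, -0.243, 0.004]
force: [0.3, -0.0, 0.0]
grip_width: 0.9
gripper_force: 0.0
```

```bash
python3 -c "
from h import *
s=cap('scene');t=cap('top')
print([lid(s,[*p,.057]) for p in((.5819,.2194),(.4396,.2175))])
plan([.5819,.2192,.034],.1554,.4)
print([lid(s,[*p,.091]) for p in((.4996,-.0567),(.5648,-.0465))],'(seen at z .057)')
cv2.imwrite('pics/j3.png',cv2.resize(np.hstack([s['color'][150:330,220:470],t['color'][180:360,200:400]]),None,fx=1.7,fy=1.7)[:,:,::-1])
"
```

```text
[(array([0.58327791, 0.21832998]), np.int32(257)), (array([0.45170871, 0.226007  ]), np.int32(582))]
pos [0.5809 0.2187 0.1722] yaw 8.9 grip 0.9 t 23.9 | turn 1 x [-0.005  0.012 -0.001] | move 7 x [ 0.003 -0.001  0.395]
[(array([ 0.48195912, -0.05386163]), np.int32(275)), (array([ 0.54832917, -0.04339753]), np.int32(299))] (seen at z .057)
```

View pics/j3.png

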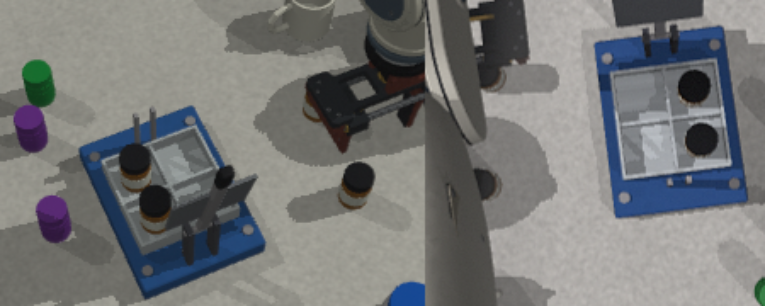

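Both right-hand jars stand in their pockets (scene crop 135,165 and 155,208). I'll descend on the jar at (0.582,0.219).

Request:
{"name": "send_rows", "arguments": {"dp": [[0.02,0,0.45],[0,0,0.45],[0,0,0.45],[0,0,0.45],[0,0,0.45],[0,0,0.3],[0,0,0.14],[0,0,0.05],[0,0,0],[0,0,0]], "dr": [[0,0,0],[0,0,0],[0,0,0],[0,0,0],[0,0,0],[0,0,0],[0,0,0],[0,0,0],[0,0,0],[0,0,0]], "fingers": [0.8,0.8,0.8,0.8,0.8,0.8,0.8,0.8,0.8,0.8]}}

```text
clock: 24.75
position: [0.5838, 0.2196, 0.037]
ee_rot: [-3.131, -0.244, -0.003]
force: [0.4, -0.0, 0.6]
grip_width: 0.901
gripper_force: 0.0
```

Request:
{"name": "send_rows", "arguments": {"dp": [[0,0,0],[0,0,0],[0,0,0],[0,0,0],[0,0,0],[0,0,0],[0,0,0],[0,0,0],[0,0,0]], "dr": [[0,0,0],[0,0,0],[0,0,0],[0,0,0],[0,0,0],[0,0,0],[0,0,0],[0,0,0],[0,0,0]], "fingers": [-1,-1,-1,-1,-1,-1,-1,-1,-1]}}

```text
clock: 25.5
position: [0.5834, 0.2195, 0.0361]
ee_rot: [-3.131, -0.244, -0.001]
force: [-1.0, -0.2, 0.9]
grip_width: 0.451
gripper_force: 25.0
```

Request:
{"name": "send_rows", "arguments": {"dp": [[0,0,-0.2],[0,0,-0.5],[0,0,-0.5],[0,0,-0.5],[0,0,-0.5],[0,0,-0.4],[0,0,-0.1],[0,0,0],[0,0,0]], "dr": [[0,0,0],[0,0,0],[0,0,0],[0,0,0],[0,0,0],[0,0,0],[0,0,0],[0,0,0],[0,0,0]], "fingers": [-1,-1,-1,-1,-1,-1,-1,-1,-1]}}

```text
clock: 26.25
position: [0.5827, 0.2191, 0.1705]
ee_rot: [-3.131, -0.244, -0.0]
force: [-0.3, -0.1, -1.4]
grip_width: 0.451
gripper_force: 25.0
```

```bash
python3 -c "
from h import *
plan([.5546,.0187,.17],.1554,.4)"
```

```text
pos [0.5827 0.2191 0.1705] yaw 8.9 grip 0.451 t 26.2 | turn 1 x [-0.006 -0.001 -0.   ] | move 11 x [-0.107  0.352  0.001]
```

Request:
{"name": "send_rows", "arguments": {"dp": [[-0.393,0,0],[-0.393,0,0],[-0.393,0,0],[0,0.2,0],[0,0.3,0],[0,0.43,0],[0,0.43,0],[0,0.43,0],[0,0.43,0]], "dr": [[0,0,0],[0,0,0],[0,0,0],[0,0,0],[0,0,0],[0,0,0],[0,0,0],[0,0,0],[0,0,0]], "fingers": [-1,-1,-1,-1,-1,-1,-1,-1,-1]}}

```text
clock: 27.0
position: [0.5417, 0.0992, 0.1693]
ee_rot: [-3.132, -0.244, 0.003]
force: [0.4, 0.1, -1.3]
grip_width: 0.452
gripper_force: 25.0
```

Request:
{"name": "send_rows", "arguments": {"dp": [[0,0.43,0],[0,0.43,0],[0,0.43,0],[0,0.26,0],[0,0.1,0],[0,0,0],[0,0,0],[0,0,0]], "dr": [[0,0,0],[0,0,0],[0,0,0],[0,0,0],[0,0,0],[0,0,0],[0,0,0],[0,0,0]], "fingers": [-1,-1,-1,-1,-1,-1,-1,-1]}}

```text
clock: 27.67
position: [0.5546, 0.0198, 0.1705]
ee_rot: [-3.131, -0.245, -0.0]
force: [-0.3, 0.5, -1.6]
grip_width: 0.451
gripper_force: 25.0
```

```bash
python3 -c "
from h import *
plan([.5546,.0187,.072],.1554,.4)
s=cap('scene');print(lid(s,[.4396,.2175,.057]))"
```

```text
pos [0.5546 0.0198 0.1705] yaw 8.9 grip 0.451 t 27.7 | turn 1 x [-0.011 -0.001  0.005] | move 5 x [-0.001  0.004  0.394]
(array([0.44060821, 0.21673936]), np.int32(239))
```

Request:
{"name": "send_rows", "arguments": {"dp": [[0,0.02,0.4],[0,0,0.4],[0,0,0.4],[0,0,0.35],[0,0,0.2],[0,0,0.1],[0,0,0.06],[0,0,0.04],[0,0,0],[0,0,0]], "dr": [[0,0,0],[0,0,0],[0,0,0],[0,0,0],[0,0,0],[0,0,0],[0,0,0],[0,0,0],[0,0,0],[0,0,0]], "fingers": [-1,-1,-1,-1,-1,-1,-1,-1,-1,-1]}}

```text
clock: 28.55
position: [0.5556, 0.0182, 0.0741]
ee_rot: [-3.131, -0.244, -0.003]
force: [-1.0, 0.1, -1.7]
grip_width: 0.452
gripper_force: 25.0
```

Request:
{"name": "send_rows", "arguments": {"dp": [[0,0,0.02],[0,0,0],[0,0,0],[0,0,0],[0,0,0],[0,0,0],[0,0,0]], "dr": [[0,0,0],[0,0,0],[0,0,0],[0,0,0],[0,0,0],[0,0,0],[0,0,0]], "fingers": [-1,-1,0.25,0.25,0.25,0.25,0.25]}}

```text
clock: 29.13
position: [0.5552, 0.0181, 0.0724]
ee_rot: [-3.131, -0.244, -0.001]
force: [-0.2, -0.0, -1.0]
grip_width: 0.625
gripper_force: 0.0
```

Request:
{"name": "send_rows", "arguments": {"dp": [[0,0,-0.3],[0,0,-0.5],[0,0,-0.5],[0,0,-0.5],[0,0,-0.2],[0,0,0]], "dr": [[0,0,0],[0,0,0],[0,0,0],[0,0,0],[0,0,0],[0,0,0]], "fingers": [0.25,0.25,0.25,0.25,0.25,0.25]}}

```text
clock: 29.63
position: [0.5567, 0.018, 0.1747]
ee_rot: [-3.132, -0.244, -0.009]
force: [-0.0, -0.2, 0.2]
grip_width: 0.622
gripper_force: 0.0
```

Request:
{"name": "send_rows", "arguments": {"dp": [[-0.184,-0.477,0],[-0.184,-0.477,0],[-0.184,-0.477,0],[-0.184,-0.477,0],[-0.184,-0.477,0],[-0.184,-0.477,0],[-0.184,-0.477,0],[-0.184,-0.477,0],[-0.184,-0.477,0],[0,0,0]], "dr": [[0,0,0],[0,0,0],[0,0,0],[0,0,0],[0,0,0],[0,0,0],[0,0,0],[0,0,0],[0,0,0],[0,0,0]], "fingers": [0.25,0.25,0.25,0.25,0.8,0.8,0.8,0.8,0.8,0.8]}}

```text
clock: 30.47
position: [0.4374, 0.2193, 0.1708]
ee_rot: [-3.131, -0.248, 0.004]
force: [-0.2, 0.2, -0.5]
grip_width: 0.894
gripper_force: 0.0
```

Request:
{"name": "send_rows", "arguments": {"dp": [[0,0,0],[0,0,0],[0,0,0]], "dr": [[0,0,0],[0,0,0],[0,0,0]], "fingers": [0.8,0.8,0.8]}}

```text
clock: 30.72
position: [0.4402, 0.2164, 0.1718]
ee_rot: [-3.132, -0.242, 0.0]
force: [-0.5, -1.0, -0.1]
grip_width: 0.901
gripper_force: 0.0
```

```bash
python3 -c "
from h import *
plan([.4396,.2178,.036],.1554,.4)
s=cap('scene');t=cap('top');print(lid(t,[.4396,.2175,.057]))
for p in((.4996,-.0567),(.5648,-.0465),(.5546,.0187)): print(lid(t,[*p,.091]),lid(s,[*p,.091]))
"
```

```text
pos [0.4402 0.2164 0.1718] yaw 8.9 grip 0.901 t 30.7 | turn 1 x [-0.004  0.001 -0.008] | move 7 x [-0.001 -0.004  0.388]
(array([0.44219169, 0.21735851]), np.int32(328))
(array([ 0.50174118, -0.0571702 ]), np.int32(277)) (array([ 0.4817849 , -0.05407516]), np.int32(278))
(array([ 0.56800622, -0.04675478]), np.int32(280)) (array([ 0.548327  , -0.04360251]), np.int32(294))
(array([0.55689134, 0.0195623 ]), np.int32(273)) (array([0.53582544, 0.03084719]), np.int32(346))
```

Request:
{"name": "send_rows", "arguments": {"dp": [[0,-0.02,0.45],[0,0,0.45],[0,0,0.45],[0,0,0.45],[0,0,0.45],[0,0,0.3],[0,0,0.12],[0,0,0.05],[0,0,0],[0,0,0]], "dr": [[0,0,0],[0,0,0],[0,0,0],[0,0,0],[0,0,0],[0,0,0],[0,0,0],[0,0,0],[0,0,0],[0,0,0]], "fingers": [0.8,0.8,0.8,0.8,0.8,0.8,0.8,0.8,0.8,0.8]}}

```text
clock: 31.65
position: [0.4406, 0.2184, 0.0371]
ee_rot: [-3.131, -0.243, -0.003]
force: [-0.1, 0.3, -0.5]
grip_width: 0.895
gripper_force: 0.0
```

Request:
{"name": "send_rows", "arguments": {"dp": [[0,0,0],[0,0,0],[0,0,0],[0,0,0],[0,0,0],[0,0,0],[0,0,0],[0,0,0],[0,0,0]], "dr": [[0,0,0],[0,0,0],[0,0,0],[0,0,0],[0,0,0],[0,0,0],[0,0,0],[0,0,0],[0,0,0]], "fingers": [-1,-1,-1,-1,-1,-1,-1,-1,-1]}}

```text
clock: 32.4
position: [0.44, 0.2184, 0.0365]
ee_rot: [-3.131, -0.244, -0.001]
force: [-0.5, 0.7, 3.2]
grip_width: 0.452
gripper_force: 25.0
```

Request:
{"name": "send_rows", "arguments": {"dp": [[0,0,-0.2],[0,0,-0.5],[0,0,-0.5],[0,0,-0.5],[0,0,-0.5],[0,0,-0.4],[0,0,-0.1],[0,0,0],[0,0,0]], "dr": [[0,0,0],[0,0,0],[0,0,0],[0,0,0],[0,0,0],[0,0,0],[0,0,0],[0,0,0],[0,0,0]], "fingers": [-1,-1,-1,-1,-1,-1,-1,-1,-1]}}

```text
clock: 33.15
position: [0.4395, 0.2181, 0.1711]
ee_rot: [-3.131, -0.244, -0.001]
force: [0.4, -0.4, -1.3]
grip_width: 0.454
gripper_force: 25.0
```

```bash
python3 -c "
from h import *
plan([.4894,.0085,.17],.1554,.4)"
```

```text
pos [0.4395 0.2181 0.1711] yaw 8.9 grip 0.454 t 33.1 | turn 1 x [-0.007 -0.004 -0.001] | move 11 x [0.031 0.39  0.002]
```

Request:
{"name": "send_rows", "arguments": {"dp": [[0.034,0.429,0],[0.034,0.429,0],[0.034,0.429,0],[0.034,0.429,0],[0.034,0.429,0],[0.034,0.429,0],[0.034,0.429,0],[0.034,0.429,0],[0.034,0.429,0],[0.034,0.429,0]], "dr": [[0,0,0],[0,0,0],[0,0,0],[0,0,0],[0,0,0],[0,0,0],[0,0,0],[0,0,0],[0,0,0],[0,0,0]], "fingers": [-1,-1,-1,-1,-1,-1,-1,-1,-1,-1]}}

```text
clock: 33.98
position: [0.4888, 0.0079, 0.1694]
ee_rot: [-3.131, -0.244, 0.005]
force: [0.3, 0.3, -0.6]
grip_width: 0.453
gripper_force: 25.0
```

Request:
{"name": "send_rows", "arguments": {"dp": [[0,0,0],[0,0,0],[0,0,0]], "dr": [[0,0,0],[0,0,0],[0,0,0]], "fingers": [-1,-1,-1]}}

```text
clock: 34.23
position: [0.4889, 0.0093, 0.1701]
ee_rot: [-3.131, -0.243, 0.003]
force: [0.4, 0.3, -1.2]
grip_width: 0.45
gripper_force: 25.0
```

Request:
{"name": "send_rows", "arguments": {"dp": [[0,0,0.4],[0,0,0.4],[0,0,0.4],[0,0,0.35],[0,0,0.2],[0,0,0.1],[0,0,0.06],[0,0,0.05],[0,0,0],[0,0,0]], "dr": [[0,0,0],[0,0,0],[0,0,0],[0,0,0],[0,0,0],[0,0,0],[0,0,0],[0,0,0],[0,0,0],[0,0,0]], "fingers": [-1,-1,-1,-1,-1,-1,-1,-1,-1,-1]}}

```text
clock: 35.07
position: [0.4904, 0.0091, 0.0738]
ee_rot: [-3.131, -0.244, -0.003]
force: [-0.2, -0.1, -0.4]
grip_width: 0.451
gripper_force: 25.0
```

Request:
{"name": "send_rows", "arguments": {"dp": [[0,0,0.02],[0,0,0],[0,0,0],[0,0,0],[0,0,0],[0,0,0],[0,0,0]], "dr": [[0,0,0],[0,0,0],[0,0,0],[0,0,0],[0,0,0],[0,0,0],[0,0,0]], "fingers": [-1,-1,0.25,0.25,0.25,0.25,0.25]}}

```text
clock: 35.65
position: [0.49, 0.0091, 0.0723]
ee_rot: [-3.131, -0.244, -0.001]
force: [0.2, -0.2, 0.4]
grip_width: 0.623
gripper_force: 0.0
```

Request:
{"name": "send_rows", "arguments": {"dp": [[0,0,-0.3],[0,0,-0.5],[0,0,-0.5],[0,0,-0.5],[0,0,-0.5],[0,0,-0.5],[-0.5,0,-0.5],[-0.5,0,-0.3],[-0.5,0,0],[0,0,0]], "dr": [[0,0,0],[0,0,0],[0,0,0],[0,0,0],[0,0,0],[0,0,0],[0,0,0],[0,0,0],[0,0,0],[0,0,0]], "fingers": [0.25,0.25,0.25,0.25,0.25,0.25,0.25,0.25,0.25,0.25]}}

```text
clock: 36.48
position: [0.412, -0.003, 0.2526]
ee_rot: [-3.131, -0.243, 0.001]
force: [-0.3, -0.4, -0.1]
grip_width: 0.621
gripper_force: 0.0
```

```bash
python3 -c "
from h import *
plan([.4894,.0085,.27],.1554,.4)
s=cap('scene');t=cap('top')
for p in((.4996,-.0567),(.5648,-.0465),(.5546,.0187),(.4894,.0085)): print(lid(t,[*p,.091]),lid(s,[*p,.091]))
cv2.imwrite('pics/j4.png',cv2.resize(np.hstack([s['color'][150:330,220:420],t['color'][120:300,260:420]]),None,fx=2.2,fy=2.2)[:,:,::-1])
"
```

```text
pos [ 0.412  -0.003   0.2526] yaw 8.9 grip 0.621 t 36.5 | turn 1 x [-0.008  0.004 -0.003] | move 5 x [ 0.313  0.003 -0.069]
(array([ 0.50491636, -0.0573622 ]), np.int32(226)) (array([ 0.48195912, -0.05386163]), np.int32(275))
(array([ 0.56793265, -0.04675725]), np.int32(281)) (array([ 0.5483855 , -0.04363792]), np.int32(295))
(array([0.55687821, 0.01962679]), np.int32(275)) (array([0.53571316, 0.03075208]), np.int32(348))
(array([0.50083398, 0.01028787]), np.int32(108)) (array([0.47115707, 0.01362557]), np.int32(268))
```

View pics/j4.png

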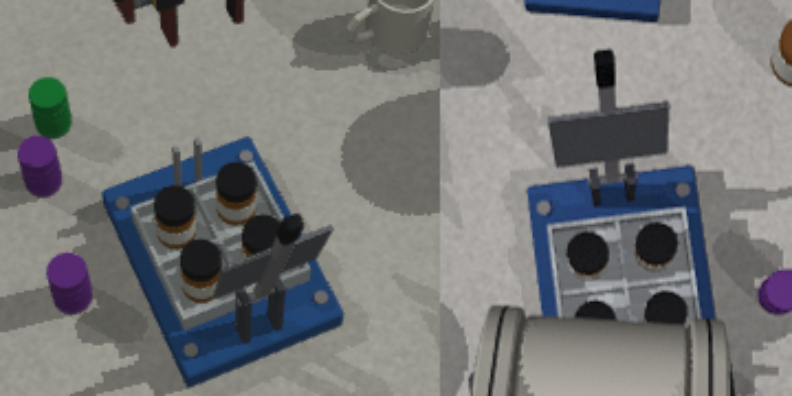

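All four jars stand in their own pockets. The bar is upright with its grip at top crop (605,68). I'll close the fingers, go over the bar and come down behind it.

Request:
{"name": "send_rows", "arguments": {"dp": [[0,0.134,-0.47],[0,0.134,-0.47],[0,0.134,-0.47],[0,0.134,-0.47],[0,0.134,-0.47],[0,0,0],[0,0,0]], "dr": [[0,0,0],[0,0,0],[0,0,0],[0,0,0],[0,0,0],[0,0,0],[0,0,0]], "fingers": [-1,-1,-1,-1,-1,-1,-1]}}

```text
clock: 37.17
position: [0.4223, -0.0362, 0.3704]
ee_rot: [-3.132, -0.243, -0.005]
force: [-0.0, 0.3, 0.0]
grip_width: 0.135
gripper_force: 0.0
```

Request:
{"name": "send_rows", "arguments": {"dp": [[0.493,0,0],[0.493,0,0],[0.493,0,0],[0.493,0,0],[0.493,0,0],[0.493,0,0]], "dr": [[0,0,0],[0,0,0],[0,0,0],[0,0,0],[0,0,0],[0,0,0]], "fingers": [-1,-1,-1,-1,-1,-1]}}

```text
clock: 37.67
position: [0.5679, -0.0123, 0.3674]
ee_rot: [-3.131, -0.244, 0.004]
force: [0.3, -0.2, 0.5]
grip_width: 0.006
gripper_force: 0.0
```

Request:
{"name": "send_rows", "arguments": {"dp": [[0.493,0,0],[0.493,0,0],[0.493,0,0],[0.493,0,0],[0.493,0,0],[0.493,0,0],[0,0,0],[0,0,0]], "dr": [[0,0,0],[0,0,0],[0,0,0],[0,0,0],[0,0,0],[0,0,0],[0,0,0],[0,0,0]], "fingers": [-1,-1,-1,-1,-1,-1,-1,-1]}}

```text
clock: 38.33
position: [0.7133, 0.0105, 0.3664]
ee_rot: [-3.131, -0.245, 0.006]
force: [-0.4, 0.2, -0.0]
grip_width: 0.007
gripper_force: 0.0
```

```bash
python3 -c "
from h import *
plan([.7099,.0096,.293],.1554,.4)
s=cap('scene');t=cap('top')
cv2.imwrite('pics/b1.png',cv2.resize(np.hstack([s['color'][150:350,220:440],t['color'][80:280,260:440]]),None,fx=2,fy=2)[:,:,::-1])
"
```

```text
pos [0.7133 0.0105 0.3664] yaw 8.9 grip 0.007 t 38.3 | turn 1 x [-0.015  0.034  0.006] | move 4 x [-0.017  0.002  0.367]
```

View pics/b1.png

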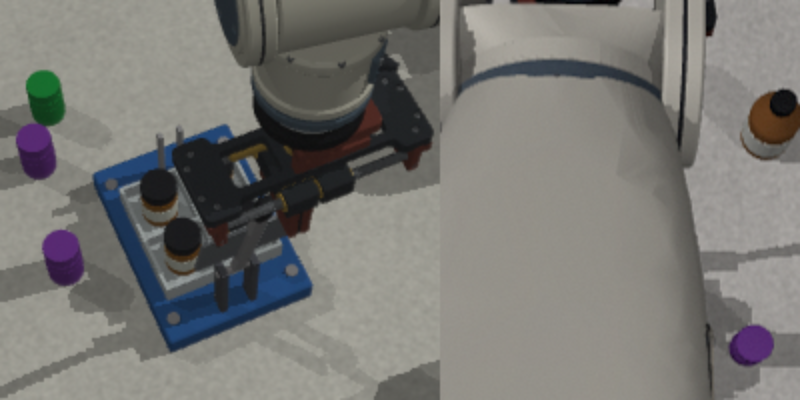

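Request:
{"name": "send_rows", "arguments": {"dp": [[0,0,0.3],[0,0,0.35],[0,0,0.35],[0,0,0.3],[0,0,0.15],[0,0,0],[0,0,0]], "dr": [[0,0,0],[0,0,0],[0,0,0],[0,0,0],[0,0,0],[0,0,0],[0,0,0]], "fingers": [-1,-1,-1,-1,-1,-1,-1]}}

```text
clock: 39.02
position: [0.7127, 0.0098, 0.2978]
ee_rot: [-3.131, -0.243, -0.001]
force: [0.2, -0.7, 0.8]
grip_width: 0.005
gripper_force: 0.0
```

```bash
python3 -c "
from h import *
plan([.7099,.0096,.293],.1554,.4)
p=np.array(status.observe()['position']);d=p[:2]-[.5271,-.019];c,s=np.cos(.1554),np.sin(.1554)
L=np.array([c*d[0]+s*d[1],-s*d[0]+c*d[1],p[2]]);print('local',L.round(4))
th=np.r_[1.75,1.57,np.linspace(1.45,.04,21)]; r=.19+.02*np.clip((1.4-th)/1.2,0,1)
x=.095-r*np.cos(th)+.0065*np.sin(th)+.01; z=np.where(th>1.5,L[2],.107+r*np.sin(th)+.0065*np.cos(th)+.008)
Q=np.c_[x,z]; print(Q.round(3)[[0,1,2,-2,-1]]); D=np.diff(np.r_[[L[[0,2]]],Q],axis=0)/.05
for t,v in zip(th,D): print(round(t,2),v.round(2)*[1,-1])
"
```

```text
pos [0.7127 0.0098 0.2978] yaw 8.9 grip 0.005 t 39.0 | turn 1 x [-0.008 -0.005 -0.002] | move 1 x [-0.057 -0.004  0.095]
local [ 1.879e-01 -2.000e-04  2.978e-01]
[[ 0.145  0.298]
 [ 0.111  0.298]
 [ 0.089  0.304]
 [-0.103  0.145]
 [-0.105  0.13 ]]
1.75 [-0.85 -0.  ]
1.57 [-0.68 -0.  ]
1.45 [-0.46 -0.13]
1.38 [-0.27  0.03]
1.31 [-0.27  0.03]
1.24 [-0.27  0.05]
1.17 [-0.27  0.07]
1.1 [-0.26  0.09]
1.03 [-0.26  0.11]
0.96 [-0.25  0.12]
0.89 [-0.24  0.14]
0.82 [-0.23  0.16]
0.74 [-0.22  0.18]
0.67 [-0.21  0.19]
0.6 [-0.2   0.21]
0.53 [-0.18  0.22]
0.46 [-0.17  0.24]
0.39 [-0.15  0.25]
0.32 [-0.13  0.26]
0.25 [-0.11  0.27]
0.18 [-0.09  0.28]
0.11 [-0.05  0.29]
0.04 [-0.03  0.29]
```

Request:
{"name": "send_rows", "arguments": {"dp": [[-0.25,0,0],[-0.25,0,0],[-0.25,0,0],[-0.25,0,0],[-0.25,0,0],[-0.28,0,0],[-0.23,0,-0.06],[-0.23,0,-0.07],[0,0,0]], "dr": [[0,0,0],[0,0,0],[0,0,0],[0,0,0],[0,0,0],[0,0,0],[0,0,0],[0,0,0],[0,0,0]], "fingers": [-1,-1,-1,-1,-1,-1,-1,-1,-1]}}

```text
clock: 39.77
position: [0.6137, -0.0058, 0.3057]
ee_rot: [-3.132, -0.243, -0.003]
force: [0.4, 0.9, 0.2]
grip_width: 0.003
gripper_force: 0.0
```

Request:
{"name": "send_rows", "arguments": {"dp": [[-0.27,0,0.03],[-0.27,0,0.03],[-0.27,0,0.05],[-0.27,0,0.07],[0,0,0]], "dr": [[0,0,0],[0,0,0],[0,0,0],[0,0,0],[0,0,0]], "fingers": [-1,-1,-1,-1,-1]}}

```text
clock: 40.18
position: [0.5598, -0.014, 0.2947]
ee_rot: [-3.131, -0.243, 0.001]
force: [-0.2, 0.1, -0.2]
grip_width: 0.004
gripper_force: 0.0
```

```bash
python3 -c "
from h import *
plan([.7099,.0096,.293],.1554,.4)
print(status.observe()['force'])
s=cap('scene')
cv2.imwrite('pics/b2.png',cv2.resize(s['color'][130:330,200:440],None,fx=2.5,fy=2.5)[:,:,::-1])
"
```

```text
pos [ 0.5598 -0.014   0.2947] yaw 8.9 grip 0.004 t 40.2 | turn 1 x [-0.009  0.006 -0.003] | move 8 x [ 0.38  -0.     0.004]
[-0.24556125  0.05009672 -0.20251423]
```

View pics/b2.png

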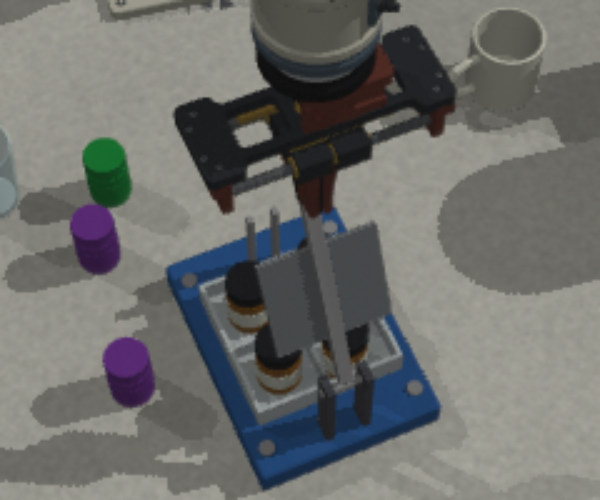

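The bar is following the fingers forward, with its grip under the fingertips at crop (315,205). I'll continue along the arc.

Request:
{"name": "send_rows", "arguments": {"dp": [[-0.26,0,0.09],[-0.26,0,0.11],[-0.25,0,0.12],[-0.24,0,0.14],[-0.23,0,0.16],[-0.22,0,0.18],[-0.21,0,0.19],[-0.2,0,0.21]], "dr": [[0,0,0],[0,0,0],[0,0,0],[0,0,0],[0,0,0],[0,0,0],[0,0,0],[0,0,0]], "fingers": [-1,-1,-1,-1,-1,-1,-1,-1]}}

```text
clock: 40.9
position: [0.4705, -0.0283, 0.2352]
ee_rot: [-3.132, -0.244, -0.005]
force: [0.3, 0.2, 0.0]
grip_width: 0.008
gripper_force: 0.3
```

Request:
{"name": "send_rows", "arguments": {"dp": [[-0.18,0,0.22],[-0.17,0,0.24],[-0.15,0,0.25],[-0.13,0,0.26],[-0.11,0,0.27],[-0.09,0,0.28],[0,0,0],[0,0,0]], "dr": [[0,0,0],[0,0,0],[0,0,0],[0,0,0],[0,0,0],[0,0,0],[0,0,0],[0,0,0]], "fingers": [-1,-1,-1,-1,-1,-1,-1,-1]}}

```text
clock: 41.57
position: [0.4289, -0.0346, 0.1587]
ee_rot: [-3.131, -0.244, 0.0]
force: [0.3, 0.4, -0.3]
grip_width: 0.006
gripper_force: 0.0
```

```bash
python3 -c "
from h import *
# final target: tip centre over grip, 2 mm below grip top when closed
plan([.5271-.105*.988,-.019-.105*.1548,.1195],.1554,.2)
print(status.observe()['force'])
"
```

```text
pos [ 0.4289 -0.0346  0.1587] yaw 8.9 grip 0.006 t 41.6 | turn 1 x [-0.01  -0.    -0.001] | move 4 x [-0.028 -0.001  0.196]
[ 0.27548875  0.36705148 -0.31509546]
```

Request:
{"name": "send_rows", "arguments": {"dp": [[-0.03,0,0.2],[-0.03,0,0.2],[-0.03,0,0.15],[-0.02,0,0.12],[0,0,0.06],[0,0,0.02],[0,0,0],[0,0,0]], "dr": [[0,0,0],[0,0,0],[0,0,0],[0,0,0],[0,0,0],[0,0,0],[0,0,0],[0,0,0]], "fingers": [-1,-1,-1,-1,-1,-1,-1,-1]}}

```text
clock: 42.23
position: [0.4232, -0.0354, 0.1218]
ee_rot: [-3.131, -0.244, -0.002]
force: [-2.2, 0.4, 3.7]
grip_width: 0.006
gripper_force: 2.1
```

Request:
{"name": "send_rows", "arguments": {"dp": [[0,0,0.02],[0,0,0.02],[0,0,0],[0,0,0]], "dr": [[0,0,0],[0,0,0],[0,0,0],[0,0,0]], "fingers": [-1,-1,-1,-1]}}

```text
clock: 42.57
position: [0.4233, -0.0355, 0.1212]
ee_rot: [-3.131, -0.244, -0.002]
force: [-8.2, 0.5, 29.6]
grip_width: 0.006
gripper_force: 14.6
```

Request:
{"name": "send_rows", "arguments": {"dp": [[0,0,-0.1],[0,0,-0.4],[0,0,-0.5],[0,0,-0.5],[0,0,-0.5],[0,0,-0.4],[0,0,0]], "dr": [[0,0,0],[0,0,0],[0,0,0],[0,0,0],[0,0,0],[0,0,0],[0,0,0]], "fingers": [-1,-1,-1,-1,-1,-1,-1]}}

```text
clock: 43.15
position: [0.4253, -0.0358, 0.2432]
ee_rot: [3.132, 0.244, 0.013]
force: [0.7, 0.0, 0.1]
grip_width: 0.004
gripper_force: 0.0
```

Request:
{"name": "send_rows", "arguments": {"dp": [[0.191,-0.529,0],[0.191,-0.529,0],[0.191,-0.529,0],[0.191,-0.529,0],[0.191,-0.529,0],[0.191,-0.529,0],[0.191,-0.529,0],[0.191,-0.529,0]], "dr": [[0,0,0],[0,0,0],[0,0,0],[0,0,0],[0,0,0],[0,0,0],[0,0,0],[0,0,0]], "fingers": [-1,-1,-1,-1,-1,-1,-1,-1]}}

```text
clock: 43.82
position: [0.4652, 0.1867, 0.2386]
ee_rot: [-3.132, -0.244, 0.0]
force: [0.4, 0.3, -0.1]
grip_width: 0.002
gripper_force: 0.0
```

Request:
{"name": "send_rows", "arguments": {"dp": [[0.191,-0.529,0],[0.191,-0.529,0],[0.191,-0.529,0],[0.191,-0.529,0],[0.191,-0.529,0],[0.191,-0.529,0],[0.191,-0.529,0],[0.191,-0.529,0],[0,0,0],[0,0,0]], "dr": [[0,0,0],[0,0,0],[0,0,0],[0,0,0],[0,0,0],[0,0,0],[0,0,0],[0,0,0],[0,0,0],[0,0,0]], "fingers": [-1,-1,-1,-1,-1,-1,-1,-1,-1,-1]}}

```text
clock: 44.65
position: [0.5077, 0.407, 0.2382]
ee_rot: [3.132, 0.247, -0.001]
force: [-0.1, -0.2, -0.2]
grip_width: 0.002
gripper_force: 0.0
```

```bash
python3 -c "
from h import *
plan([.5086,.4061,.165],.1554,.4)
s=cap('scene');t=cap('top')
q=(.5271,-.019);c_,s_=np.cos(.1554),np.sin(.1554)
for c in (s,t):
    for th in (0,.06): 
        im=c['color']; x=.095-.2*np.cos(th); z=.107+.2*np.sin(th); print(proj(c,[q[0]+x*c_,q[1]+x*s_,z]).round(1))
cv2.imwrite('pics/b3.png',np.vstack([cv2.resize(s['color'][130:330,80:560],None,fx=1.65,fy=1.65),cv2.resize(t['color'][170:330,80:560],None,fx=1.65,fy=1.65)])[:,:,::-1])
"
```

```text
pos [0.5077 0.407  0.2382] yaw 9.0 grip 0.002 t 44.6 | turn 1 x [0.001 0.007 0.017] | move 4 x [0.004 0.005 0.366]
[[299.8 207.8]]
[[299.7 204.8]]
[[351.6 298.3]]
[[351.7 298. ]]
```

View pics/b3.png

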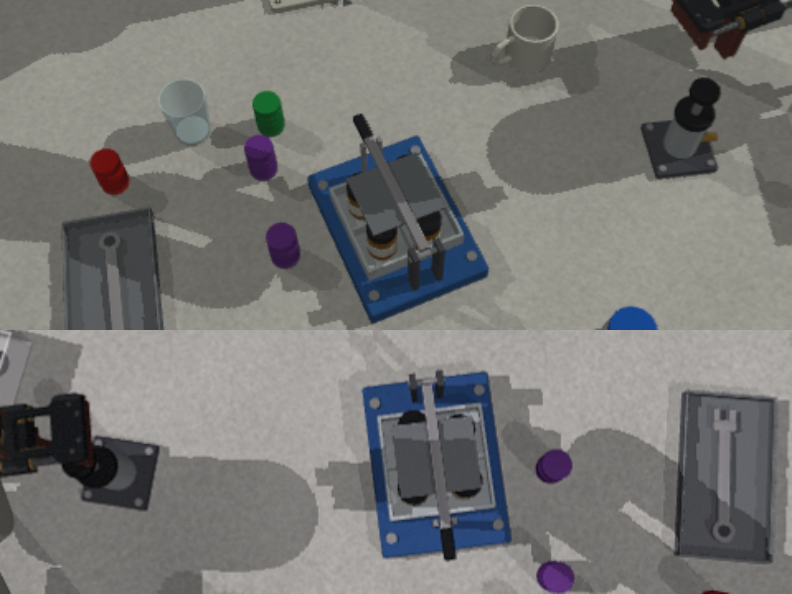

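The bar is down in its catch: the grip is at scene pixel (300.6,207), against a predicted (299.8,207.8) for zero angle. The jars and spanner are in place. Now the first pump stroke.

Request:
{"name": "send_rows", "arguments": {"dp": [[0,0,0.3],[0,0,0.4],[0,0,0.4],[0,0,0.25],[0,0,0.15],[0,0,0],[0,0,0]], "dr": [[0,0,0],[0,0,0],[0,0,0],[0,0,0],[0,0,0],[0,0,0],[0,0,0]], "fingers": [-1,-1,-1,-1,-1,-1,-1]}}

```text
clock: 45.33
position: [0.5084, 0.4059, 0.1649]
ee_rot: [-3.131, -0.243, -0.001]
force: [-0.1, 0.1, 0.4]
grip_width: 0.006
gripper_force: 0.0
```

Request:
{"name": "send_rows", "arguments": {"dp": [[0,0,0.1],[0,0,0.12],[0,0,0.12],[0,0,0.12],[0,0,0.08],[0,0,0.05],[0,0,0],[0,0,0],[0,0,0]], "dr": [[0,0,0],[0,0,0],[0,0,0],[0,0,0],[0,0,0],[0,0,0],[0,0,0],[0,0,0],[0,0,0]], "fingers": [-1,-1,-1,-1,-1,-1,-1,-1,-1]}}

```text
clock: 46.08
position: [0.5094, 0.4071, 0.1374]
ee_rot: [-3.13, -0.244, -0.006]
force: [-1.7, -2.6, 12.2]
grip_width: 0.005
gripper_force: 6.1
```

Request:
{"name": "send_rows", "arguments": {"dp": [[0,0,0.06],[0,0,0.04],[0,0,0],[0,0,0]], "dr": [[0,0,0],[0,0,0],[0,0,0],[0,0,0]], "fingers": [-1,-1,-1,-1]}}

```text
clock: 46.42
position: [0.5094, 0.4071, 0.1333]
ee_rot: [-3.129, -0.244, -0.006]
force: [-3.0, -3.5, 18.4]
grip_width: 0.009
gripper_force: 9.0
```

Request:
{"name": "send_rows", "arguments": {"dp": [[0,0,0.02],[0,0,0.02],[0,0,0],[0,0,0]], "dr": [[0,0,0],[0,0,0],[0,0,0],[0,0,0]], "fingers": [-1,-1,-1,-1]}}

```text
clock: 46.75
position: [0.5095, 0.4071, 0.1331]
ee_rot: [-3.129, -0.244, -0.007]
force: [-6.9, -7.7, 31.5]
grip_width: -0.001
gripper_force: 15.7
```

At the stop (z 0.133, force jumped). I'll hold, release, and do strokes two and three.

Request:
{"name": "send_rows", "arguments": {"dp": [[0,0,0],[0,0,0],[0,0,0],[0,0,0],[0,0,0],[0,0,0],[0,0,0],[0,0,0],[0,0,0],[0,0,0]], "dr": [[0,0,0],[0,0,0],[0,0,0],[0,0,0],[0,0,0],[0,0,0],[0,0,0],[0,0,0],[0,0,0],[0,0,0]], "fingers": [-1,-1,-1,-1,-1,-1,-1,-1,-1,-1]}}

```text
clock: 47.58
position: [0.5095, 0.4071, 0.1332]
ee_rot: [-3.129, -0.244, -0.007]
force: [-6.9, -8.2, 30.9]
grip_width: 0.006
gripper_force: 15.6
```

Request:
{"name": "send_rows", "arguments": {"dp": [[0,0,-0.15],[0,0,-0.2],[0,0,-0.2],[0,0,-0.2],[0,0,-0.13],[0,0,0],[0,0,0],[0,0,0],[0,0,0],[0,0,0]], "dr": [[0,0,0],[0,0,0],[0,0,0],[0,0,0],[0,0,0],[0,0,0],[0,0,0],[0,0,0],[0,0,0],[0,0,0]], "fingers": [-1,-1,-1,-1,-1,-1,-1,-1,-1,-1]}}

```text
clock: 48.42
position: [0.5078, 0.406, 0.1713]
ee_rot: [-3.132, -0.244, 0.001]
force: [0.3, -0.8, -0.2]
grip_width: 0.006
gripper_force: 0.0
```

Request:
{"name": "send_rows", "arguments": {"dp": [[0,0,0.2],[0,0,0.15],[0,0,0.15],[0,0,0.12],[0,0,0.1],[0,0,0.08],[0,0,0.04],[0,0,0.03],[0,0,0],[0,0,0]], "dr": [[0,0,0],[0,0,0],[0,0,0],[0,0,0],[0,0,0],[0,0,0],[0,0,0],[0,0,0],[0,0,0],[0,0,0]], "fingers": [-1,-1,-1,-1,-1,-1,-1,-1,-1,-1]}}

```text
clock: 49.25
position: [0.5088, 0.4067, 0.1331]
ee_rot: [-3.13, -0.244, -0.004]
force: [-9.9, -9.0, 38.7]
grip_width: 0.008
gripper_force: 19.2
```

Request:
{"name": "send_rows", "arguments": {"dp": [[0,0,0],[0,0,0],[0,0,0],[0,0,0],[0,0,0],[0,0,0],[0,0,0],[0,0,0],[0,0,0],[0,0,0]], "dr": [[0,0,0],[0,0,0],[0,0,0],[0,0,0],[0,0,0],[0,0,0],[0,0,0],[0,0,0],[0,0,0],[0,0,0]], "fingers": [-1,-1,-1,-1,-1,-1,-1,-1,-1,-1]}}

```text
clock: 50.08
position: [0.5088, 0.4067, 0.1331]
ee_rot: [-3.13, -0.244, -0.004]
force: [-10.1, -8.0, 37.7]
grip_width: 0.005
gripper_force: 19.2
```

Request:
{"name": "send_rows", "arguments": {"dp": [[0,0,0],[0,0,0],[0,0,0],[0,0,-0.15],[0,0,-0.2],[0,0,-0.2],[0,0,-0.2],[0,0,-0.13],[0,0,0],[0,0,0]], "dr": [[0,0,0],[0,0,0],[0,0,0],[0,0,0],[0,0,0],[0,0,0],[0,0,0],[0,0,0],[0,0,0],[0,0,0]], "fingers": [-1,-1,-1,-1,-1,-1,-1,-1,-1,-1]}}

```text
clock: 50.92
position: [0.508, 0.4061, 0.172]
ee_rot: [-3.132, -0.244, -0.0]
force: [0.3, -0.6, 0.1]
grip_width: -0.002
gripper_force: 0.0
```

Request:
{"name": "send_rows", "arguments": {"dp": [[0,0,0],[0,0,0],[0,0,0],[0,0,0]], "dr": [[0,0,0],[0,0,0],[0,0,0],[0,0,0]], "fingers": [-1,-1,-1,-1]}}

```text
clock: 51.25
position: [0.508, 0.4061, 0.172]
ee_rot: [-3.132, -0.244, 0.0]
force: [0.5, -0.0, -0.6]
grip_width: 0.008
gripper_force: 0.0
```

Request:
{"name": "send_rows", "arguments": {"dp": [[0,0,0.2],[0,0,0.15],[0,0,0.15],[0,0,0.12],[0,0,0.1],[0,0,0.08],[0,0,0.04],[0,0,0.02],[0,0,0],[0,0,0]], "dr": [[0,0,0],[0,0,0],[0,0,0],[0,0,0],[0,0,0],[0,0,0],[0,0,0],[0,0,0],[0,0,0],[0,0,0]], "fingers": [-1,-1,-1,-1,-1,-1,-1,-1,-1,-1]}}

```text
clock: 52.08
position: [0.5088, 0.4067, 0.1331]
ee_rot: [-3.13, -0.244, -0.004]
force: [-8.5, -5.8, 31.2]
grip_width: 0.006
gripper_force: 15.4
```

Request:
{"name": "send_rows", "arguments": {"dp": [[0,0,0],[0,0,0],[0,0,0],[0,0,0],[0,0,0],[0,0,0],[0,0,0],[0,0,0],[0,0,0],[0,0,0]], "dr": [[0,0,0],[0,0,0],[0,0,0],[0,0,0],[0,0,0],[0,0,0],[0,0,0],[0,0,0],[0,0,0],[0,0,0]], "fingers": [-1,-1,-1,-1,-1,-1,-1,-1,-1,-1]}}

```text
clock: 52.92
position: [0.5088, 0.4067, 0.1331]
ee_rot: [-3.13, -0.244, -0.004]
force: [-7.3, -5.7, 30.3]
grip_width: 0.004
gripper_force: 15.4
```

Request:
{"name": "send_rows", "arguments": {"dp": [[0,0,0],[0,0,0],[0,0,0],[0,0,-0.15],[0,0,-0.2],[0,0,-0.3],[0,0,-0.4],[0,0,-0.4],[0,0,-0.4],[0,0,0]], "dr": [[0,0,0],[0,0,0],[0,0,0],[0,0,0],[0,0,0],[0,0,0],[0,0,0],[0,0,0],[0,0,0],[0,0,0]], "fingers": [-1,-1,-1,-1,-1,-1,-1,-1,-1,-1]}}

```text
clock: 53.75
position: [0.5097, 0.4074, 0.2253]
ee_rot: [-3.128, -0.243, -0.008]
force: [0.2, 1.2, 0.5]
grip_width: 0.006
gripper_force: 0.0
```

Request:
{"name": "send_rows", "arguments": {"dp": [[0,0,0],[0,0,0],[0,0,0],[0,0,0],[0,0,0],[0,0,0]], "dr": [[0,0,0],[0,0,0],[0,0,0],[0,0,0],[0,0,0],[0,0,0]], "fingers": [-1,-1,-1,-1,-1,-1]}}

```text
clock: 54.25
position: [0.508, 0.4061, 0.2214]
ee_rot: [-3.132, -0.244, 0.0]
force: [0.4, -1.2, 0.1]
grip_width: 0.001
gripper_force: 0.0
```

```bash
python3 -c "
from h import *
print(manip.finish_job())"
```

```text
the job is handed in; nothing more can be done
None
```

The job is handed in, but it returned no verdict: the spanner is in the tray, four jars stand in their own pockets, the bar is down in its catch, and the pump has had three full held strokes.

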